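# Tare the portion scale for an empty jar

## Task

Set the empty, open glass jar gently upright on the middle of the scale's round pan and let go of it. Then, with the needle swung out by its weight, turn the tare knob on the scale's sloping front little by little until the wedge-shaped zero mark of the turning dial stands right at the needle's tip, and let go. Leave the lidded jar and the tin where they stand.

Things in the scene. Friction and masses are not known exactly. Their poses are not given: they have to be found in the camera images.
- glass_jar: the empty, open clear glass jar, round, 59 mm in diameter, 83 mm tall, standing upright, 110 to 225 g; origin at the centre of its underside, z up. Take it round the body from above.
- scale: grey mechanical portion scale, heavy and fixed, 262 mm wide, 250 deep, 105 high; origin at the centre of its underside, -x is its front, z up. The back half is flat on top and carries the pan; the front half is a flat face that slopes up and back at 30 degrees to the bench, with the round dial on its left and the tare knob on its right, square to the face.
- pan: the round steel weighing pan, 150 mm across, flat inside for a radius of 63 mm, with a rim 6 mm above its inner floor; origin at the centre of its underside, 3 mm below the inner floor and 138 mm above the bench when empty; z up. It sinks on a soft spring, 4.5 mm for each 100 g, at most 22 mm, and the needle moves with it.
- knob_top (a point): centre of the top of the black ribbed tare knob: round, 50 mm in diameter, 30 mm tall above the sloping face, gripped at any angle about its axis with the hand tilted 30 degrees. The dial's bezel, 12 mm high, begins 62 mm left of the knob's axis. z points out of the face along the knob's axis; x and y turn with the knob.
- tare_knob (a joint): angle of the tare knob, rad, growing clockwise as seen from in front; it can be turned from -3.4 to 3.4 and stays where it is left. Turning it clockwise by 1 rad turns the printed dial, with its zero mark, clockwise by 0.6 rad; the needle does not move with it.
- dial_centre (a point): the pivot of the needle and of the white dial card, in a steel bezel 136 mm across under a clear cover. This frame is fixed to the scale: x points up the sloping face, y to the left, z out of the face, towards the robot and up. With the pan empty the needle points along x.
- zero_mark (a point): the zero mark: the inner tip of the one solid black wedge, 9 mm long, printed on the white dial card, 50 mm from the pivot, at the height of the needle; its x points from the pivot to the mark. It turns with the card. The other marks are thin radial lines 10 degrees apart, clockwise from it.
- needle_tip (a point): the tip of the dark needle, 50 mm from the pivot; its x points from the pivot along the needle. Weight on the pan swings it clockwise, about 0.62 rad for each 100 g, and it settles in about a second; only the pan moves it.
- lidded_jar: bystander: a round glass jar with a dark lid, 62 mm in diameter, 108 mm tall; origin at the centre of its underside
- tall_tin: bystander: an upright tin can with a paper label, 57 mm in diameter, 72 mm tall; origin at the centre of its underside
Mind the look-alikes: they are no part of the job. What is shaped like the glass_jar but purple or turquoise is not meant.

How it is judged:
On the way, in this order (a step that is already met when the one before it is completed fails the run):
1. the glass jar stands upright on the pan, released (horizontal distance between glass_jar and pan below 0.033 m and distance between glass_jar and pan below 0.036 m and angle between glass_jar's own z axis and vertical below 0.08 rad and contact force between glass_jar and pan above 0.5 N and contact force between glass_jar and the fingers below 0.1 N), for 0.2 s.
2. the zero mark has been brought to the needle with the knob (distance between needle_tip and zero_mark below 0.003 m), for 0.2 s.
At the end, for the whole second after the job is handed in: The glass jar stands upright (within 4.5 degrees), free and at rest on the pan, its centre within 33 mm of the pan's centre, and the needle's tip is within 3 mm of the zero mark (distance between needle_tip and zero_mark below 0.003 m and horizontal distance between glass_jar and pan below 0.033 m and distance between glass_jar and pan below 0.036 m and angle between glass_jar's own z axis and vertical below 0.08 rad and linear speed of glass_jar below 0.02 m/s and contact force between glass_jar and pan above 0.5 N); the robot touches nothing.
It fails at once if the jar dropped or pressed onto the pan (more than 15 N between them) (contact force between glass_jar and pan above 15 N).
It fails at once if the lidded jar or the tin displaced by more than 3 cm (distance of any of lidded_jar, tall_tin from where it was at the start of the episode above 0.03 m).
It also fails if it takes over 72 s, if anything falls off the work surface, if the arm or the gripper's body presses on something with over 40 N, if the wrist force passes 120 N, or if a joint passes its speed limit or range.

## Robot

A 7-joint arm with a two-finger parallel gripper is mounted at the origin on a cart in front of the work surface, level with it; the furniture and walls round the work are solid. World frame = base frame: x ahead of the robot, y to its left, z up, the work surface at z = 0. Lengths are in m, angles in rad, forces in N, time in s.
With the tool pointing down it reaches from about 0.425 to 0.8 m from the base axis. Payload 8.3 kg.
Tool frame: the origin (TCP) lies on the centre line of the jaws, within the pads' length; the fingertips stand robot.tips_ahead ahead of it and the grasp point (between the pads) lies 6 mm ahead of it (robot.tips_ahead is the distance from the TCP to the fingertips, in m); z points along the fingers, y is the line along which they close (so a half turn about z gives the same grasp; the last joint's range is limited). The gripper opens to 85 mm and grips with 20 to 120 N. Pads are 22 mm wide; open, the fingers measure 114 mm over their backs; the gripper's body (76 mm by 85 mm) begins 54 mm behind the grasp point. The pads swing forward as they close: fully open they stand 13 mm farther back than shut.
Start: joints at [1.146, 0.383, 0.016, 1.37, -0.006, 1.388, -0.046], TCP at [0.221, -0.585, 0.233] pointing down, gripper open.
Joint ranges: [-2.95, 2.95], [-0.25, 2.06], [-1.52, 1.56], [0.18, 2.33], [-1.44, 4.58], [0.02, 2.06], [-3.01, 3.01]. Speed limits (rad/s): [2.39, 2.39, 3.01, 3.01, 3.14, 3.14, 3.14].

## Interface

Orientations are given as a unit quaternion [x, y, z, w].
In Python, from workcell import telemetry, optics, ticket, robot gives the robot as it stands. The module is installed in compiled form; this text tells all that it offers.
- The arm moves only by the tool drive_tool, never from a script. Its argument "moves" is a list of rows, each an object of numbers: "tx", "ty", "tz": the shift along the world's x, y, z in units of 20 cm (1.0 is 20 cm); "yaw": the turn about the world's z in units of 45 degrees (1.0 is 45 degrees). A call has 1 to 10 rows; each row is the pose to reach, as a shift and turn from the pose commanded when the call began; what a row does not reach only later rows make up. A row lasts 1/12 s, in which the tool goes at most 41.7 mm and 7.16 degrees, less where a joint would pass 70% of its speed; a pose out of reach is approached as far as the arm can. A call with a number of a shift or a turn outside -1 to 1 is refused whole. A call with a gripper value outside its range is refused whole. "hand" is the closure, from -1 (fully open) to 1 (shut), set as the call begins (left out, the last holds). The fingers move at their own pace and stop on an object; "grip_force" is the grip in N (left out, the last holds). Time passes only in rows, so rows that repeat a pose let the fingers close. It gives the time, the measured TCP pose, the force, the opening and the grip force at its end, in the units of the state.
- telemetry.get_obs(): the state, without advancing time (a new reading comes with each control period).
- optics.get_image(name): name is "scene" or "top" or "wrist"; returns a dict with "pixels" (480x640x3 uint8, red, green, blue), "depth" (480x640 float32, m along the optical axis (not along the pixel's ray), 0 where there is no reading), "K" (3x3 intrinsics, pixels), "R" (3x3) and "t" (3): a world point X has camera coordinates R X + t. Camera axes: x right, y down, z forward; pixel columns grow to the right and rows downward; lengths in m; the calibration is good to about 2 mm. The wrist camera is an equidistant fisheye: a pixel r from the principal point sees the ray r / f radians off the axis. A picture is of the moment at which its call begins.
- ticket.finish_job(): hands the job in; it is judged then, once.
The state is a dict: "t": time; "qpos": joint angles; "qvel": joint speeds; "tau": joint torques, N m; "ee_pos": TCP position; "tcp_rot": TCP orientation; "ft_force": force on the tool from outside, world axes, zero at the start; "wrist_torque": the same for the moment, N m; "opening": opening from 0.0 (shut) to 1.0 (fully open); "finger_force": force on a finger pad.
Only numpy, scipy, OpenCV 4.12 (cv2) and the standard library are available. Lean on these libraries where they do the work, as an engineer would, in place of code of your own. Each camera call takes 0.05 s, during which the arm holds its last target. There are 200 camera calls.

## Working session

There is one attempt and no reset: what is moved stays moved. The work goes in short steps, Python scripts to look and compute and a tool call to move; the robot and the scene stay as the last step left them, time stands still between calls to the robot, and variables do not carry over. Pictures are saved under pics/ and viewed, at most 10 in all, crops included, and the job is handed in when it is done.

Besides the shell and the picture viewer there is one more tool, called after "Emit:" by a JSON object that holds its "api" and its "payload", one argument or row to a line. drive_tool: Moves the arm, as the interface text tells. Its arguments: {"type":"object","properties":{"moves":{"type":"array"},"hand":{"type":"number"},"grip_force":{"type":"number"}},"required":["moves"]}

```bash
mkdir -p pics
cat > h.py <<'E'
import numpy as np, cv2
from workcell import telemetry, optics, ticket, robot
def save(im,name,crop=None,s=1):
    p=im["pixels"]
    if crop: p=p[crop[1]:crop[3],crop[0]:crop[2]]
    p=cv2.resize(p,None,fx=s,fy=s,interpolation=cv2.INTER_CUBIC)
    cv2.imwrite("pics/"+name,cv2.cvtColor(p,cv2.COLOR_RGB2BGR))
def ray(im,u,v):
    R,t=im["R"],im["t"]; d=R.T@np.linalg.solve(im["K"],[u,v,1.]); return -R.T@t,d
def on_z(im,u,v,z):
    c,d=ray(im,u,v); return c+d*(z-c[2])/d[2]
def dep(im,u,v):
    c,d=ray(im,u,v); return c+d*im["depth"][int(v),int(u)]
E
python3 - <<'E'
from h import *
import pickle
ims={n:optics.get_image(n) for n in("scene","top")}
pickle.dump(ims,open("ims.pkl","wb"))
for n in ims: save(ims[n],n+"0.png"); print(n,ims[n]["K"].tolist(),(-ims[n]["R"].T@ims[n]["t"]).round(3))
print(telemetry.get_obs(),robot.tips_ahead)
E
```

```text
scene [[544.4974705022478, 0.0, 322.0420034318913], [0.0, 544.4974705022478, 235.63384347441783], [0.0, 0.0, 1.0]] [-0.03   0.83   0.861]
top [[562.3654723126521, 0.0, 310.4235649213725], [0.0, 562.3654723126521, 240.7261044862341], [0.0, 0.0, 1.0]] [-0.326  0.251  1.388]
{'t': 0.1, 'qpos': array([ 1.14611151,  0.38419532,  0.01639856,  1.3710418 , -0.00629679,
        1.3882008 , -0.04651794]), 'qvel': array([-7.05440022e-05, -1.38827120e-03, -3.94419773e-04, -2.58361211e-03,
        1.89111191e-05,  9.36728411e-04, -1.57634462e-03]), 'tau': array([ 2.48713965e-03, -6.29135656e+01,  8.47119112e-01, -3.72761142e+01,
        1.68063934e-02,  1.03297344e-02, -1.25963624e-05]), 'ee_pos': array([ 0.2210778 , -0.58411387,  0.23205664]), 'tcp_rot': array([ 9.83680952e-01,  1.79919369e-01, -1.80980325e-04, -8.79344084e-04]), 'ft_force': array([-0.81068353,  0.70185497, -0.36190044]), 'wrist_torque': array([-0.00172215, -0.02277645, -0.0270858 ]), 'finger_force': 0.0, 'opening': 1.001662566385936} 0.025
```

View pics/scene0.png

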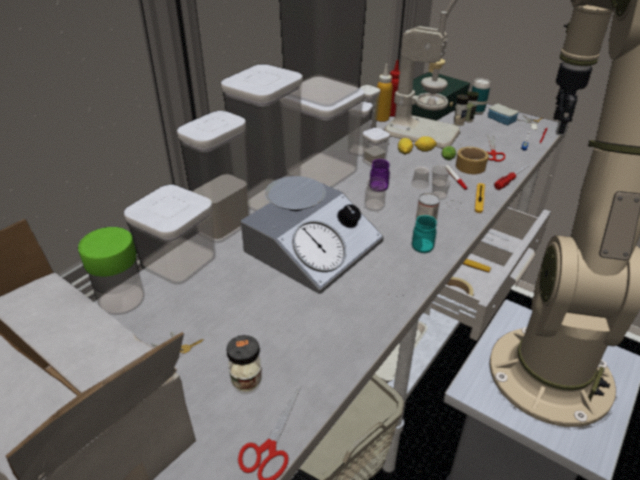

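View pics/top0.png

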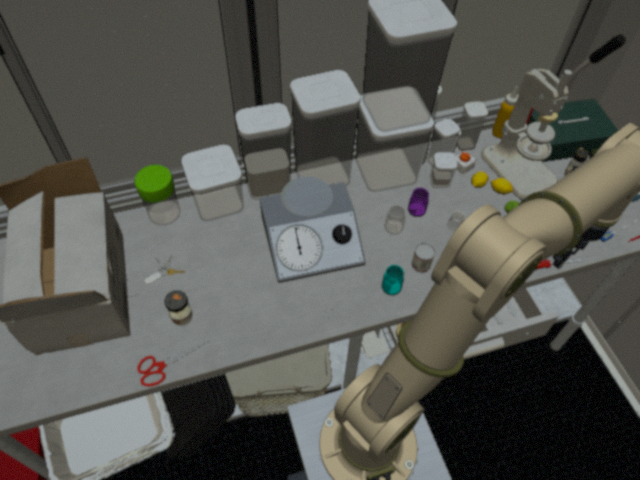

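Run:
```python
from h import *
import pickle
ims=pickle.load(open("ims.pkl","rb"))
a=cv2.resize(ims["scene"]["pixels"][150:260,340:480],(560,440),interpolation=cv2.INTER_CUBIC)
b=cv2.resize(ims["top"]["pixels"][185:295,370:480],None,fx=4,fy=4,interpolation=cv2.INTER_CUBIC)[:, :240*2]
o=np.vstack([a[:, :560][:440],]) 
o=np.hstack([a[:, :440],b[:, :360]])
cv2.imwrite("pics/c1.png",o[...,::-1])
for n,pts in {"scene":[(375,190),(375,208),(420,187),(440,185),(428,197),(425,248)],"top":[(395,230),(396,210),(456,222),(424,247),(424,268),(311,195),(342,228),(298,248),(265,200),(275,279),(363,263)]}.items():
  for p in pts: print(n,p,dep(ims[n],*p).round(3),"z0",on_z(ims[n],*p,0).round(3))
```

```text
scene (375, 190) [ 0.576 -0.283  0.071] z0 [ 0.631 -0.383  0.   ]
scene (375, 208) [ 0.572 -0.284  0.013] z0 [ 0.581 -0.301  0.   ]
scene (420, 187) [ 0.527 -0.469  0.006] z0 [ 0.531 -0.478  0.   ]
scene (440, 185) [ 0.476 -0.494  0.019] z0 [ 0.487 -0.524  0.   ]
scene (428, 197) [ 0.443 -0.336  0.072] z0 [ 0.486 -0.442  0.   ]
scene (425, 248) [ 0.374 -0.196  0.02 ] z0 [ 0.383 -0.22   0.   ]
top (395, 230) [ 0.568 -0.3    0.022] z0 [ 0.582 -0.308  0.   ]
top (396, 210) [ 0.617 -0.319  0.053] z0 [ 0.654 -0.341  0.   ]
top (456, 222) [ 0.524 -0.475  0.049] z0 [ 0.555 -0.502  0.   ]
top (424, 247) [ 0.454 -0.336  0.072] z0 [ 0.497 -0.368  0.   ]
top (424, 268) [ 0.413 -0.326  0.027] z0 [ 0.428 -0.337  0.   ]
top (311, 195) [ 0.679 -0.067  0.14 ] z0 [ 0.792 -0.103  0.   ]
top (342, 228) [ 0.562 -0.123  0.108] z0 [ 0.637 -0.155 -0.   ]
top (298, 248) [0.557 0.009 0.07 ] z0 [ 0.605 -0.004  0.   ]
top (265, 200) [0.731 0.059 0.102] z0 [0.815 0.044 0.   ]
top (275, 279) [0.513 0.092 0.01 ] z0 [0.519 0.091 0.   ]
top (363, 263) [ 0.483 -0.165  0.024] z0 [ 0.497 -0.172  0.   ]
```

View pics/c1.png

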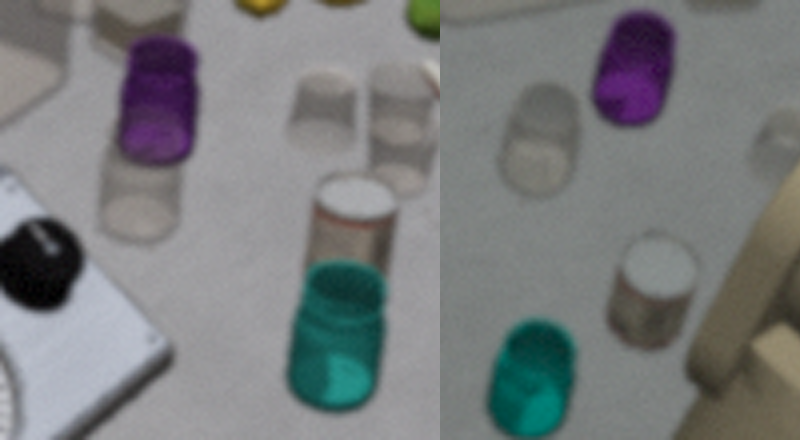

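Run:
```python
from h import *
import pickle
ims=pickle.load(open("ims.pkl","rb"))
T,S=ims["top"],ims["scene"]
print("A base",on_z(T,395,226.2,0),"rim",on_z(T,397.2,212,.083),"scene base",on_z(S,375.5,203.75,0))
print("purple",on_z(T,416,207,0),"tin",on_z(T,424,251,.072),"teal",on_z(T,391.5,273,.083), "B",on_z(T,456,222,.04))
def cloud(im):
    v,u=np.mgrid[0:480,0:640]; d=im["depth"]
    pc=np.stack([u*d,v*d,d],-1)@np.linalg.inv(im["K"]).T
    return (pc-im["t"])@im["R"]
for n,im in ims.items():
    P=cloud(im); x,y,z=P[...,0],P[...,1],P[...,2]
    m=(z>.132)&(z<.16)&(x>.55)&(x<.8)&(y>-.18)&(y<.1)&(im["depth"]>0)
    m=cv2.morphologyEx(m.astype(np.uint8),cv2.MORPH_OPEN,np.ones((3,3)))>0
    q=P[m]; (c,r)=cv2.minEnclosingCircle(q[:,:2].astype(np.float32)); print(n,"pan",c,r,np.median(q[:,2]),q[:,:2].mean(0))
    px=im["pixels"].astype(int).max(-1)
    m=(px<60)&(x>.48)&(x<.62)&(y>-.17)&(y<-.07)&(z>.05)&(z<.16)
    q=P[m];print("knob",len(q),q.mean(0),np.argwhere(m).mean(0)[::-1])
    # slope plane
    m=(px>110)&(x>.47)&(x<.66)&(y>-.17)&(y<.1)&(z>.02)&(z<.1)
    q=P[m]; A=np.c_[q[:,:2],np.ones(len(q))]; 
    for _ in range(5):
        s=np.linalg.lstsq(A,q[:,2],rcond=None)[0]; k=abs(A@s-q[:,2])<.004; A,q=A[k],q[k]
    print("plane",s,len(q),"yaw deg",np.degrees(np.arctan2(s[1],s[0])),"slope",np.degrees(np.arctan(np.hypot(*s[:2]))))
    # dial: red-marginal white; print circle via hough of depth-lateral skip
g=cv2.cvtColor(T["pixels"],cv2.COLOR_RGB2GRAY)
save(T,"dial.png",(255,165,375,285),5)
```

```text
A base [ 0.59556548 -0.31396665  0.        ] rim [ 0.58748803 -0.3063825   0.083     ] scene base [ 0.59137059 -0.32079526  0.        ]
purple [ 0.64697906 -0.40661838  0.        ] tin [ 0.44158799 -0.33007894  0.072     ] teal [ 0.39388219 -0.21011841  0.083     ] B [ 0.52984485 -0.48009638  0.04      ]
scene pan (0.702994704246521, -0.08737072348594666) 0.12362153828144073 0.14246959643709708 [ 0.68727339 -0.06569783]
knob 331 [ 0.55022556 -0.11265343  0.09072054] [348.88821752 216.18731118]
plane [ 0.57100755 -0.02823608 -0.25062031] 3320 yaw deg -2.830946109030201 slope 29.756830385086328
top pan (0.7064939737319946, -0.08714845776557922) 0.12253943085670471 0.1442637163329129 [ 0.68722235 -0.06090793]
knob 232 [ 0.55018736 -0.11800305  0.09458495] [341.34913793 234.41810345]
plane [ 0.56463593 -0.02283525 -0.24774937] 2207 yaw deg -2.315918069535696 slope 29.470682478109694
```

View pics/dial.png

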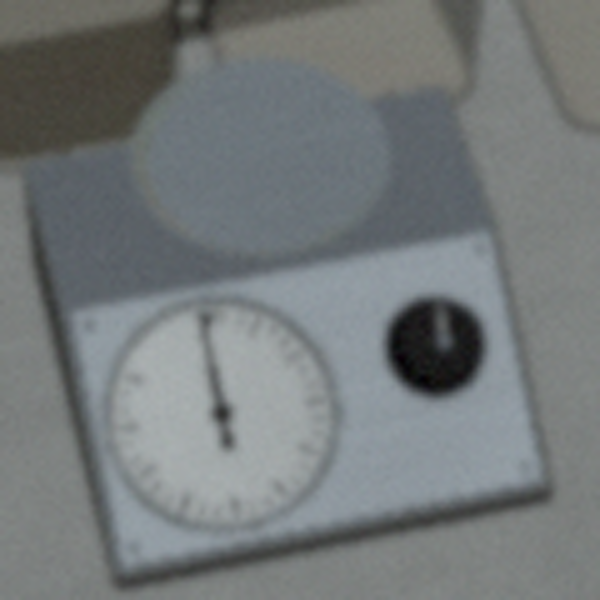

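Emit:
{"api": "drive_tool", "payload": {
  "moves": [
    {"tx":0.1,"ty":0.1,"tz":0.15,"yaw":-0.1},
    {"tx":0.25,"ty":0.2,"tz":0.2,"yaw":-0.2},
    {"tx":0.4,"ty":0.3,"tz":0.2,"yaw":-0.3},
    {"tx":0.55,"ty":0.4,"tz":0.2,"yaw":-0.4},
    {"tx":0.7,"ty":0.5,"tz":0.2,"yaw":-0.5},
    {"tx":0.85,"ty":0.6,"tz":0.2,"yaw":-0.515},
    {"tx":1.0,"ty":0.7,"tz":0.2,"yaw":-0.515},
    {"tx":1.0,"ty":0.8,"tz":0.2,"yaw":-0.515}
  ],
  "hand": -1,
  "grip_force": 25
}}

```text
t: 0.77
ee_pos: [0.4271, -0.4202, 0.2713]
tcp_rot: [1.0, -0.018, 0.0, -0.002]
ft_force: [-0.6, 1.4, 0.6]
opening: 1.001
finger_force: 0.0
```

Emit:
{"api": "drive_tool", "payload": {
  "moves": [
    {"tx":0.15,"ty":0.1},
    {"tx":0.3,"ty":0.2},
    {"tx":0.45,"ty":0.3},
    {"tx":0.6,"ty":0.4},
    {"tx":0.7,"ty":0.5},
    {"tx":0.8,"ty":0.55},
    {"tx":0.8,"ty":0.55}
  ]
}}

```text
validation failed for argument at $.mo...
```

Run:
```python
from h import *
w=optics.get_image("wrist"); import pickle; pickle.dump(w,open("w.pkl","wb"))
save(w,"w1.png"); o=telemetry.get_obs(); print(o["t"],o["ee_pos"],o["tcp_rot"]); print(w["K"],w["R"],w["t"])
ims=pickle.load(open("ims.pkl","rb")); T=ims["top"]
print("pan",on_z(T,307.7,196.5,.147),"knobtop?",on_z(T,342.3,234,.1),"dial hub",on_z(T,299.4,247.4,.08))
```

```text
0.8167 [ 0.42614793 -0.41724604  0.27208286] [ 9.99861561e-01 -1.64939446e-02  4.07774552e-04 -2.15453274e-03]
[[371.64829954   0.         312.17413753]
 [  0.         371.64829954 242.215047  ]
 [  0.           0.           1.        ]] [[-0.03484851 -0.99938837 -0.0029115 ]
 [-0.96426402  0.03285784  0.26289781]
 [-0.26264134  0.01196906 -0.96481929]] [-0.4037296   0.38129347  0.53259157]
pan [ 0.67063237 -0.05459358  0.147     ] knobtop? [ 0.54712895 -0.11954321  0.1       ] dial hub [0.55173796 0.00637545 0.08      ]
```

View pics/w1.png

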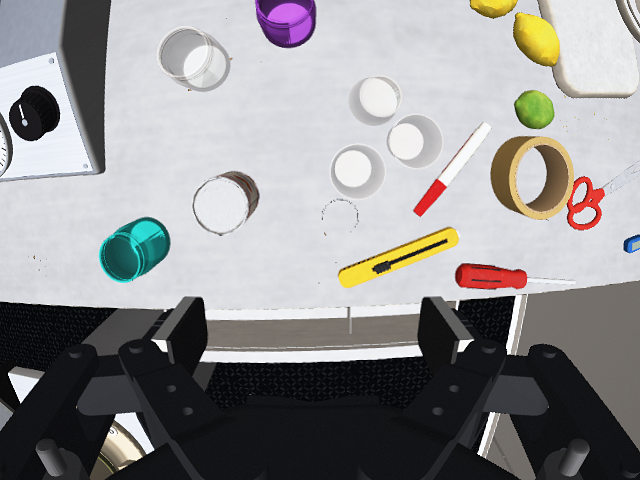

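Emit:
{"api": "drive_tool", "payload": {
  "moves": [
    {"tx":0.15,"ty":0.1,"tz":0.0,"yaw":0.0},
    {"tx":0.3,"ty":0.2,"tz":0.0,"yaw":0.0},
    {"tx":0.45,"ty":0.3,"tz":0.0,"yaw":0.0},
    {"tx":0.6,"ty":0.4,"tz":0.0,"yaw":0.0},
    {"tx":0.7,"ty":0.5,"tz":0.0,"yaw":0.0},
    {"tx":0.8,"ty":0.53,"tz":0.0,"yaw":0.0},
    {"tx":0.8,"ty":0.53,"tz":0.0,"yaw":0.0}
  ],
  "hand": -1
}}

```text
t: 1.4
ee_pos: [0.5848, -0.3138, 0.2715]
tcp_rot: [1.0, -0.018, -0.0, -0.002]
ft_force: [0.4, 1.3, -0.6]
opening: 0.997
finger_force: 0.0
```

```bash
cat >> h.py <<'E'
def wz(w,u,v,z):
    K=w["K"]; x=np.array([u-K[0,2],v-K[1,2]]); r=np.hypot(*x); th=r/K[0,0]
    d=w["R"].T@np.r_[x/r*np.sin(th),np.cos(th)]; c=-w["R"].T@w["t"]; return c+d*(z-c[2])/d[2]
E
python3 - <<'E'
from h import *
import pickle; w=pickle.load(open("w.pkl","rb"))
print("rim",wz(w,187,54,.083),"base",wz(w,207,67,.0),"tin",wz(w,224,204,.072),"knob",wz(w,30,114,.1))
w=optics.get_image("wrist"); pickle.dump(w,open("w2.pkl","wb"))
save(w,"w2.png"); o=telemetry.get_obs(); print(o["t"],o["ee_pos"])
E
```

```text
rim [ 0.58492808 -0.31073937  0.083     ] base [ 0.5889441  -0.30638737  0.        ] tin [ 0.4410408  -0.33620938  0.072     ] knob [ 0.55470102 -0.13362112  0.1       ]
1.45 [ 0.58280662 -0.31623526  0.27164033]
```

View pics/w2.png

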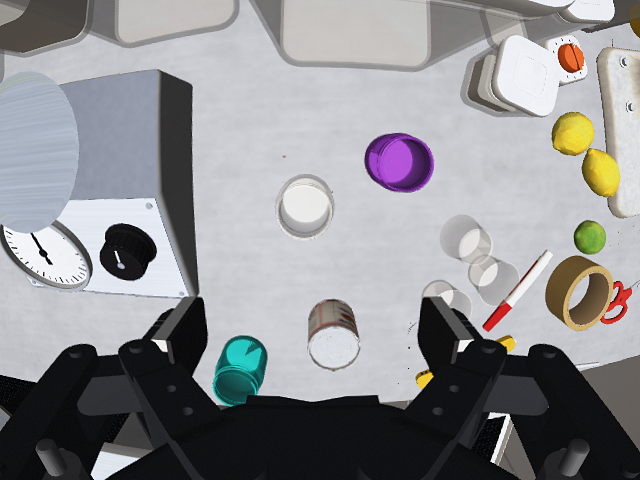

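Run:
```python
from h import *
import pickle; w=pickle.load(open("w2.pkl","rb"))
print("rim",wz(w,304.5,207,.083),"base",wz(w,306,201,.004), "edges",wz(w,276,207,.083),wz(w,333.5,207,.083),"knob",wz(w,122,256,.095))
o=telemetry.get_obs(); print(o["t"],o["ee_pos"])
```

```text
rim [ 0.59423741 -0.30626516  0.083     ] base [ 0.58726933 -0.30583594  0.004     ] edges [ 0.59522988 -0.28056071  0.083     ] [ 0.59336035 -0.33233348  0.083     ] knob [ 0.55687509 -0.12436715  0.095     ]
1.45 [ 0.58280662 -0.31623526  0.27164033]
```

Emit:
{"api": "drive_tool", "payload": {
  "moves": [
    {"tx":0.035,"ty":0.05,"tz":-0.15,"yaw":0.0},
    {"tx":0.035,"ty":0.05,"tz":-0.35,"yaw":0.0},
    {"tx":0.035,"ty":0.05,"tz":-0.5,"yaw":0.0},
    {"tx":0.035,"ty":0.05,"tz":-0.65,"yaw":0.0},
    {"tx":0.035,"ty":0.05,"tz":-0.8,"yaw":0.0},
    {"tx":0.035,"ty":0.05,"tz":-0.9,"yaw":0.0},
    {"tx":0.035,"ty":0.05,"tz":-1.0,"yaw":0.0},
    {"tx":0.035,"ty":0.05,"tz":-1.0,"yaw":0.0}
  ],
  "hand": -1
}}

```text
t: 2.12
ee_pos: [0.584, -0.309, 0.0678]
tcp_rot: [1.0, -0.022, -0.004, -0.001]
ft_force: [0.2, 0.8, -0.5]
opening: 0.997
finger_force: 0.0
```

Emit:
{"api": "drive_tool", "payload": {
  "moves": [
    {"tx":0.0,"ty":0.0,"tz":-0.05,"yaw":0.0},
    {"tx":0.0,"ty":0.0,"tz":-0.1,"yaw":0.0},
    {"tx":0.0,"ty":0.0,"tz":-0.1,"yaw":0.0},
    {"tx":0.0,"ty":0.0,"tz":-0.1,"yaw":0.0}
  ],
  "hand": -1
}}

```text
t: 2.45
ee_pos: [0.5882, -0.3088, 0.0532]
tcp_rot: [1.0, -0.021, 0.0, 0.0]
ft_force: [0.3, 0.5, 0.3]
opening: 1.0
finger_force: 0.0
```

Run:
```python
from h import *
w=optics.get_image("wrist"); save(w,"w3.png"); o=telemetry.get_obs(); print(o["t"],o["ee_pos"],o["ft_force"])
```

```text
2.5 [ 0.58853527 -0.30881346  0.05375637] [0.78757148 0.37953031 1.08098731]
```

View pics/w3.png

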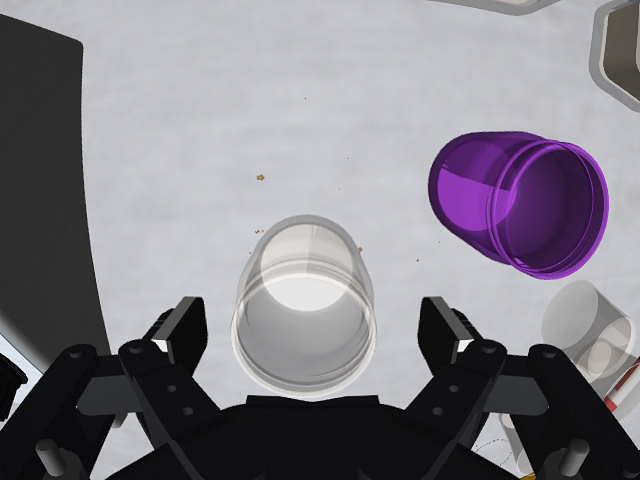

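Emit:
{"api": "drive_tool", "payload": {
  "moves": [
    {"tx":0.01,"ty":0.015,"tz":0.0,"yaw":0.0},
    {"tx":0.01,"ty":0.015,"tz":0.0,"yaw":0.0}
  ],
  "hand": -1
}}

```text
t: 2.67
ee_pos: [0.5913, -0.3048, 0.0539]
tcp_rot: [1.0, -0.021, 0.001, 0.0]
ft_force: [0.1, 0.4, 0.6]
opening: 1.002
finger_force: 0.0
```

Emit:
{"api": "drive_tool", "payload": {
  "moves": [
    {"tz":0.0},
    {"tz":0.0},
    {"tz":0.0},
    {"tz":0.0},
    {"tz":0.0},
    {"tz":0.0},
    {"tz":0.0},
    {"tz":0.0},
    {"tz":0.0},
    {"tz":0.0}
  ],
  "hand": 1,
  "grip_force": 25
}}

```text
validation failed for argument at $.mo...
```

Emit:
{"api": "drive_tool", "payload": {
  "moves": [
    {"tz":0.05},
    {"tz":0.15},
    {"tz":0.3},
    {"tz":0.45},
    {"tz":0.6},
    {"tz":0.75},
    {"tz":0.9},
    {"tz":1.0},
    {"tz":1.0}
  ],
  "hand": 1
}}

```text
validation failed for argument at $.mo...
```

Run:
```python
from h import *
o=telemetry.get_obs(); print(o["t"],o["ee_pos"],o["ft_force"],o["opening"])
T=optics.get_image("top"); import pickle; pickle.dump(T,open("T2.pkl","wb")); 
a=T["pixels"][150:290,255:435]; cv2.imwrite("pics/t2.png",cv2.resize(a,(720,560),interpolation=cv2.INTER_CUBIC)[...,::-1])
```

```text
2.6667 [ 0.59129992 -0.30483315  0.05394754] [0.09135626 0.39544553 0.56510786] 1.0024806828962454
```

View pics/t2.png

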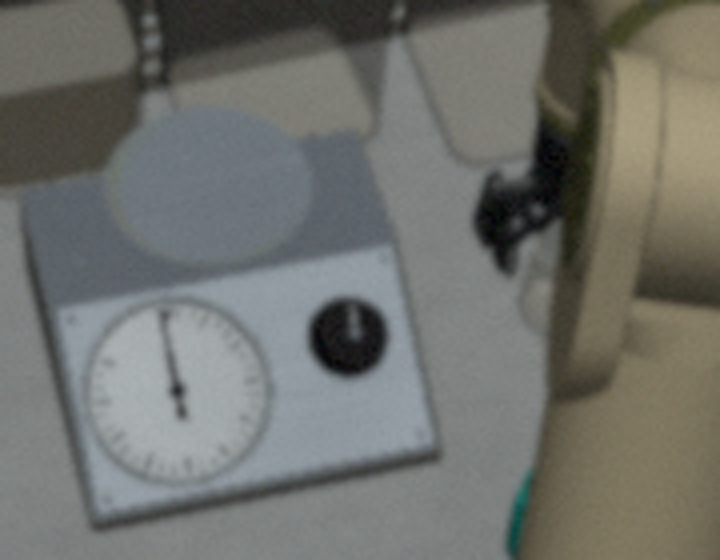

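Emit:
{"api": "drive_tool", "payload": {
  "moves": [
    {"tx":0.0,"ty":0.0,"tz":0.0,"yaw":0.0},
    {"tx":0.0,"ty":0.0,"tz":0.0,"yaw":0.0},
    {"tx":0.0,"ty":0.0,"tz":0.0,"yaw":0.0},
    {"tx":0.0,"ty":0.0,"tz":0.0,"yaw":0.0},
    {"tx":0.0,"ty":0.0,"tz":0.0,"yaw":0.0},
    {"tx":0.0,"ty":0.0,"tz":0.0,"yaw":0.0},
    {"tx":0.0,"ty":0.0,"tz":0.0,"yaw":0.0},
    {"tx":0.0,"ty":0.0,"tz":0.0,"yaw":0.0}
  ],
  "hand": 1,
  "grip_force": 25
}}

```text
t: 3.38
ee_pos: [0.5904, -0.3057, 0.0536]
tcp_rot: [1.0, -0.021, 0.0, 0.0]
ft_force: [-2.0, -0.1, 6.0]
opening: 0.641
finger_force: 26.8
```

Run:
```python
from h import *
import pickle
ims=pickle.load(open("ims.pkl","rb"))
for n,im in ims.items():
    v,u=np.mgrid[0:480,0:640]; d=im["depth"]; P=(np.stack([u*d,v*d,d],-1)@np.linalg.inv(im["K"]).T-im["t"])@im["R"]
    m=(abs(P[...,2]-.143)<.006)&(np.hypot(P[...,0]-.671,P[...,1]+.055)<.1)&(d>0)
    nl,lab,st,_=cv2.connectedComponentsWithStats(m.astype(np.uint8)); m=lab==1+st[1:,4].argmax()
    c=max(cv2.findContours(m.astype(np.uint8),0,1)[0],key=cv2.contourArea)
    e=cv2.fitEllipse(c); print(n,e,on_z(im,*e[0],.146),np.median(P[m],0),st.max(0))
    q=P[m]; print(q.min(0),q.max(0))
```

```text
scene ((295.31390380859375, 192.55825805664062), (32.55879211425781, 59.035892486572266), 88.9152603149414) [ 0.66898329 -0.05158976  0.146     ] [ 0.67242174 -0.05618565  0.14235437] [   265    176    640    480 305635]
[ 0.59754808 -0.12940692  0.13760443] [0.74494599 0.01997958 0.14887825]
top ((306.8880920410156, 195.83909606933594), (37.84576416015625, 49.5477294921875), 89.59004211425781) [ 0.67448641 -0.05333     0.146     ] [ 0.67645273 -0.05358551  0.1439622 ] [   281    177    640    480 305743]
[ 0.60117747 -0.12715337  0.13700187] [0.74899853 0.02044344 0.14899201]
```

Emit:
{"api": "drive_tool", "payload": {
  "moves": [
    {"tx":0.0,"ty":0.0,"tz":0.05,"yaw":0.0},
    {"tx":0.0,"ty":0.0,"tz":0.15,"yaw":0.0},
    {"tx":0.0,"ty":0.0,"tz":0.3,"yaw":0.0},
    {"tx":0.0,"ty":0.0,"tz":0.45,"yaw":0.0},
    {"tx":0.0,"ty":0.0,"tz":0.6,"yaw":0.0},
    {"tx":0.0,"ty":0.0,"tz":0.75,"yaw":0.0},
    {"tx":0.0,"ty":0.0,"tz":0.9,"yaw":0.0},
    {"tx":0.0,"ty":0.0,"tz":1.0,"yaw":0.0},
    {"tx":0.0,"ty":0.0,"tz":1.0,"yaw":0.0}
  ],
  "hand": 1
}}

```text
t: 4.13
ee_pos: [0.5919, -0.3063, 0.2593]
tcp_rot: [1.0, -0.021, 0.004, 0.002]
ft_force: [0.9, 0.5, -1.2]
opening: 0.637
finger_force: 26.9
```

Emit:
{"api": "drive_tool", "payload": {
  "moves": [
    {"tx":0.02,"ty":0.07,"tz":0.0,"yaw":0.0},
    {"tx":0.06,"ty":0.2,"tz":0.0,"yaw":0.0},
    {"tx":0.12,"ty":0.35,"tz":0.0,"yaw":0.0},
    {"tx":0.17,"ty":0.5,"tz":0.0,"yaw":0.0},
    {"tx":0.22,"ty":0.65,"tz":0.0,"yaw":0.0},
    {"tx":0.27,"ty":0.8,"tz":0.0,"yaw":0.0},
    {"tx":0.31,"ty":0.9,"tz":0.0,"yaw":0.0},
    {"tx":0.35,"ty":1.0,"tz":0.0,"yaw":0.0},
    {"tx":0.35,"ty":1.0,"tz":0.0,"yaw":0.0}
  ],
  "hand": 1
}}

```text
t: 4.88
ee_pos: [0.6608, -0.0972, 0.2508]
tcp_rot: [1.0, -0.017, -0.001, -0.002]
ft_force: [-0.5, 1.9, -2.4]
opening: 0.645
finger_force: 26.9
```

Emit:
{"api": "drive_tool", "payload": {
  "moves": [
    {"tx":0.03,"ty":0.1,"tz":0.0,"yaw":0.0},
    {"tx":0.06,"ty":0.2,"tz":0.0,"yaw":0.0},
    {"tx":0.06,"ty":0.25,"tz":0.0,"yaw":0.0},
    {"tx":0.06,"ty":0.26,"tz":0.0,"yaw":0.0},
    {"tx":0.06,"ty":0.26,"tz":0.0,"yaw":0.0},
    {"tx":0.06,"ty":0.26,"tz":0.0,"yaw":0.0},
    {"tx":0.06,"ty":0.26,"tz":0.0,"yaw":0.0},
    {"tx":0.06,"ty":0.26,"tz":0.0,"yaw":0.0}
  ],
  "hand": 1
}}

```text
t: 5.55
ee_pos: [0.672, -0.0553, 0.253]
tcp_rot: [1.0, -0.022, 0.0, 0.0]
ft_force: [-0.4, 0.5, -2.6]
opening: 0.643
finger_force: 26.9
```

Run:
```python
from h import *
o=telemetry.get_obs(); print(o["t"],o["ee_pos"],o["ft_force"],o["opening"],o["finger_force"],o["tcp_rot"])
```

```text
5.55 [ 0.67203525 -0.05529974  0.25300922] [-0.43461388  0.52160216 -2.62185314] 0.6425749069040371 26.905415578600554 [ 9.99747740e-01 -2.24570195e-02  1.27632832e-05  3.73290878e-04]
```

Emit:
{"api": "drive_tool", "payload": {
  "moves": [
    {"tx":0.0,"ty":0.0,"tz":-0.07,"yaw":0.0},
    {"tx":0.0,"ty":0.0,"tz":-0.15,"yaw":0.0},
    {"tx":0.0,"ty":0.0,"tz":-0.21,"yaw":0.0},
    {"tx":0.0,"ty":0.0,"tz":-0.24,"yaw":0.0},
    {"tx":0.0,"ty":0.0,"tz":-0.26,"yaw":0.0},
    {"tx":0.0,"ty":0.0,"tz":-0.27,"yaw":0.0},
    {"tx":0.0,"ty":0.0,"tz":-0.28,"yaw":0.0},
    {"tx":0.0,"ty":0.0,"tz":-0.28,"yaw":0.0},
    {"tx":0.0,"ty":0.0,"tz":-0.28,"yaw":0.0}
  ],
  "hand": 1
}}

```text
t: 6.3
ee_pos: [0.6725, -0.0535, 0.1976]
tcp_rot: [1.0, -0.021, 0.0, -0.0]
ft_force: [0.1, 0.3, -2.1]
opening: 0.644
finger_force: 26.9
```

Emit:
{"api": "drive_tool", "payload": {
  "moves": [
    {"tx":0.0,"ty":0.0,"tz":-0.01,"yaw":0.0},
    {"tx":0.0,"ty":0.0,"tz":-0.02,"yaw":0.0},
    {"tx":0.0,"ty":0.0,"tz":-0.03,"yaw":0.0},
    {"tx":0.0,"ty":0.0,"tz":-0.04,"yaw":0.0},
    {"tx":0.0,"ty":0.0,"tz":-0.04,"yaw":0.0},
    {"tx":0.0,"ty":0.0,"tz":-0.04,"yaw":0.0},
    {"tx":0.0,"ty":0.0,"tz":-0.04,"yaw":0.0},
    {"tx":0.0,"ty":0.0,"tz":-0.04,"yaw":0.0}
  ],
  "hand": 1
}}

```text
t: 6.97
ee_pos: [0.6723, -0.0535, 0.1892]
tcp_rot: [1.0, -0.021, 0.0, -0.0]
ft_force: [0.2, 0.8, -0.6]
opening: 0.643
finger_force: 27.1
```

Run:
```python
from h import *
o=telemetry.get_obs(); print(o["t"],o["ee_pos"],o["ft_force"])
T=optics.get_image("top"); a=T["pixels"][150:290,255:395]
S=optics.get_image("scene"); b=S["pixels"][150:290,240:380]
cv2.imwrite("pics/t3.png",np.hstack([cv2.resize(x,(400,400),interpolation=cv2.INTER_CUBIC) for x in(a,b)])[...,::-1])
```

```text
6.9667 [ 0.67234611 -0.05346006  0.18915841] [ 0.24390779  0.84039937 -0.56742229]
```

Emit:
{"api": "drive_tool", "payload": {
  "moves": [
    {"tx":0.0,"ty":0.0,"tz":-0.01,"yaw":0.0},
    {"tx":0.0,"ty":0.0,"tz":-0.01,"yaw":0.0},
    {"tx":0.0,"ty":0.0,"tz":-0.01,"yaw":0.0}
  ],
  "hand": 1
}}

```text
t: 7.32
ee_pos: [0.6722, -0.0535, 0.1869]
tcp_rot: [1.0, -0.021, -0.0, -0.0]
ft_force: [0.8, 0.5, -0.1]
opening: 0.64
finger_force: 27.1
```

Emit:
{"api": "drive_tool", "payload": {
  "moves": [
    {"tx":0.0,"ty":0.0,"tz":0.0,"yaw":0.0},
    {"tx":0.0,"ty":0.0,"tz":0.0,"yaw":0.0},
    {"tx":0.0,"ty":0.0,"tz":0.0,"yaw":0.0},
    {"tx":0.0,"ty":0.0,"tz":0.0,"yaw":0.0},
    {"tx":0.0,"ty":0.0,"tz":0.0,"yaw":0.0},
    {"tx":0.0,"ty":0.0,"tz":0.0,"yaw":0.0},
    {"tx":0.0,"ty":0.0,"tz":0.0,"yaw":0.0},
    {"tx":0.0,"ty":0.0,"tz":0.0,"yaw":0.0},
    {"tx":0.0,"ty":0.0,"tz":0.0,"yaw":0.0},
    {"tx":0.0,"ty":0.0,"tz":0.0,"yaw":0.0}
  ],
  "hand": -1
}}

```text
t: 8.15
ee_pos: [0.6723, -0.0535, 0.187]
tcp_rot: [1.0, -0.021, 0.0, -0.0]
ft_force: [-0.1, -0.5, -0.5]
opening: 0.998
finger_force: 0.0
```

Emit:
{"api": "drive_tool", "payload": {
  "moves": [
    {"tx":0.0,"ty":0.0,"tz":0.05,"yaw":0.0},
    {"tx":0.0,"ty":0.0,"tz":0.15,"yaw":0.0},
    {"tx":0.0,"ty":0.0,"tz":0.3,"yaw":0.0},
    {"tx":0.0,"ty":0.0,"tz":0.45,"yaw":0.0},
    {"tx":0.0,"ty":0.0,"tz":0.6,"yaw":0.0},
    {"tx":0.0,"ty":0.0,"tz":0.7,"yaw":0.0},
    {"tx":0.0,"ty":0.0,"tz":0.7,"yaw":0.0},
    {"tx":0.0,"ty":0.0,"tz":0.7,"yaw":0.0}
  ],
  "hand": -1
}}

```text
t: 8.82
ee_pos: [0.6728, -0.0534, 0.3293]
tcp_rot: [1.0, -0.021, 0.002, -0.0]
ft_force: [0.3, 0.9, -0.8]
opening: 1.004
finger_force: 0.0
```

Emit:
{"api": "drive_tool", "payload": {
  "moves": [
    {"tx":-0.1,"ty":-0.05,"tz":0.0,"yaw":0.0},
    {"tx":-0.25,"ty":-0.1,"tz":0.0,"yaw":0.0},
    {"tx":-0.4,"ty":-0.15,"tz":0.0,"yaw":0.0},
    {"tx":-0.55,"ty":-0.25,"tz":0.0,"yaw":0.0},
    {"tx":-0.7,"ty":-0.32,"tz":0.0,"yaw":0.0},
    {"tx":-0.85,"ty":-0.32,"tz":0.0,"yaw":0.0},
    {"tx":-0.85,"ty":-0.32,"tz":0.0,"yaw":0.0},
    {"tx":-0.85,"ty":-0.32,"tz":0.0,"yaw":0.0}
  ],
  "hand": -1
}}

```text
t: 9.48
ee_pos: [0.5006, -0.118, 0.3267]
tcp_rot: [1.0, -0.022, -0.0, 0.0]
ft_force: [0.4, 0.7, 0.4]
opening: 0.995
finger_force: 0.0
```

Run:
```python
from h import *
import pickle
o=telemetry.get_obs(); print(o["t"],o["ee_pos"],o["ft_force"])
T=optics.get_image("top"); a=T["pixels"][150:290,255:395]
w=optics.get_image("wrist"); S=optics.get_image("scene"); b=S["pixels"][150:290,240:380]
pickle.dump([T,w,S],open("a.pkl","wb"))
l=np.vstack([cv2.resize(x,(300,300),interpolation=cv2.INTER_CUBIC) for x in(a,b)])
r=cv2.resize(w["pixels"][0:480,120:520],(500,600))
cv2.imwrite("pics/v9.png",np.hstack([l,r])[...,::-1])
```

```text
9.4833 [ 0.50060661 -0.11803812  0.32666495] [0.40955883 0.67476699 0.39736201]
```

View pics/v9.png

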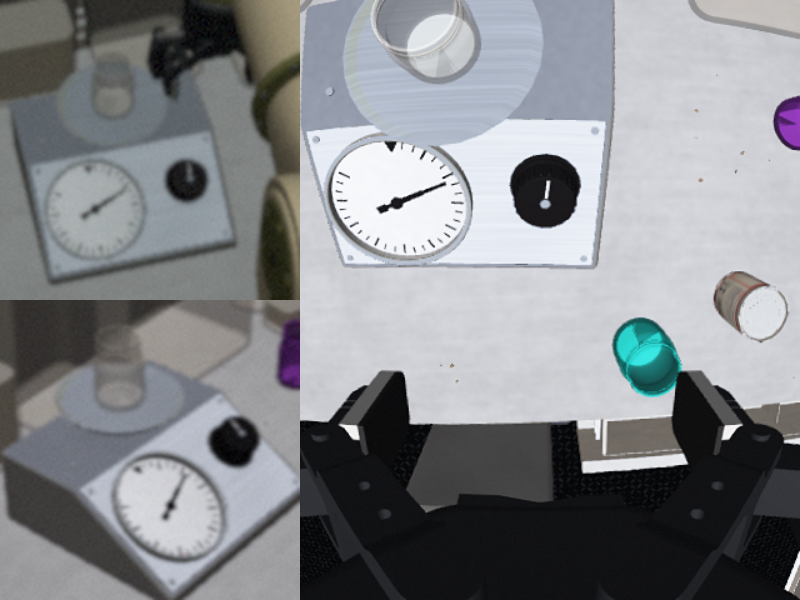

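```bash
cat >> h.py <<'E'
def wray(w,u,v):
    K=w["K"]; x=np.array([u-K[0,2],v-K[1,2]]); r=np.hypot(*x); th=r/K[0,0]
    return -w["R"].T@w["t"], w["R"].T@np.r_[x/r*np.sin(th),np.cos(th)]
def tri(rays):
    A=np.zeros((3,3));b=np.zeros(3)
    for c,d in rays:
        d=d/np.linalg.norm(d); M=np.eye(3)-np.outer(d,d); A+=M; b+=M@c
    p=np.linalg.solve(A,b); return p,[np.linalg.norm(np.cross(p-c,d/np.linalg.norm(d))).round(4) for c,d in rays]
yaw=np.radians(-2.5); s3,c3=.5,np.sqrt(.75)
EX=np.array([c3*np.cos(yaw),c3*np.sin(yaw),s3]); EY=np.array([-np.sin(yaw),np.cos(yaw),0]); EZ=np.cross(EX,EY)
def proj(im,X,fish):
    p=X@im["R"].T+im["t"]
    if fish:
        r=np.hypot(p[...,0],p[...,1]); th=np.arctan2(r,p[...,2]); q=p[...,:2]/r[...,None]*th[...,None]
    else: q=p[...,:2]/p[...,2:]
    return (q*im["K"][0,0]+im["K"][:2,2]).astype(np.float32)
def polar(im,c,fish):
    a=np.radians(np.arange(-180,180,.5)); r=np.arange(5,66,.5)/1000   # a clockwise from EX
    X=c+r[:,None,None]*(np.cos(a)[None,:,None]*EX-np.sin(a)[None,:,None]*EY)
    q=proj(im,X,fish); g=cv2.cvtColor(im["pixels"],cv2.COLOR_RGB2GRAY)
    return np.degrees(a),r*1000,cv2.remap(g,q[...,0],q[...,1],cv2.INTER_LINEAR).astype(float)
def angles(im,c,fish):
    a,r,g=polar(im,c,fish)
    def peak(lo,hi,w):
        s=255-g[(r>=lo)&(r<=hi)].mean(0); s=np.convolve(np.r_[s[-w:],s,s[:w]],np.ones(w)/w,"same")[w:-w]
        i=s.argmax(); k=np.arange(i-12,i+13)%len(a); wt=np.clip(s[k]-np.percentile(s[k],30),0,None)
        return a[i]+((np.arange(-12,13)*wt).sum()/wt.sum())*.5
    return "needle",peak(20,44,3).round(2),"wedge",peak(51,58,7).round(2)
E
python3 - <<'E'
from h import *
import pickle
T,w,S=pickle.load(open("a.pkl","rb"))
hub,e=tri([ray(T,299.3,247.5),wray(w,197.6,162.4),ray(S,319.3,246.1)]); print("hub",hub,e)
k,e=tri([ray(T,255+187*140/300,150+179*140/300),wray(w,120+245/1.25,193/1.25),ray(S,240+238*140/300,150+136*140/300)]); print("knob",k,e)
d=k-hub; print("rel face",d@EX,d@EY,d@EZ)
for im,f in((T,0),(w,1),(S,0)):
    print(angles(im,hub,f))
# knob silhouette in wrist
g=w["pixels"].max(-1)[110:190,270:350]<55; n,l,st,ce=cv2.connectedComponentsWithStats(g.astype(np.uint8)); i=1+st[1:,4].argmax(); print("knob blob",st[i],ce[i]+[270,110])
E
```

```text
hub [0.55573921 0.00581714 0.07077777] [np.float64(0.0017), np.float64(0.0004), np.float64(0.0015)]
knob [ 0.55441291 -0.12368978  0.09104351] [np.float64(0.0012), np.float64(0.002), np.float64(0.0029)]
rel face 0.013877541966528916 -0.1294415068170297 0.015388659626755872
('needle', np.float64(64.22), 'wedge', np.float64(2.77))
('needle', np.float64(67.79), 'wedge', np.float64(4.07))
('needle', np.float64(69.31), 'wedge', np.float64(1.24))
knob blob [  19   14   55   58 2391] [315.62024258 151.42952739]
```

Run:
```python
from h import *
import pickle
T,w,S=pickle.load(open("a.pkl","rb"))
hub=np.array([.5557,.0058,.0708])
for n,im,f in(("T",T,0),("w",w,1),("S",S,0)):
    v,u=np.mgrid[0:480,0:640]; d=im["depth"]
    q=np.stack([(u-im["K"][0,2])/im["K"][0,0],(v-im["K"][1,2])/im["K"][0,0]],-1)
    if f:
        r=np.linalg.norm(q,axis=-1); q=q/np.maximum(r,1e-9)[...,None]*np.tan(np.minimum(r,1.4))[...,None]
    P=(np.concatenate([q,np.ones_like(q[...,:1])],-1)*d[...,None]-im["t"])@im["R"]
    F=(P-hub)@np.stack([EX,EY,EZ],1); x,y,z=F[...,0],F[...,1],F[...,2]; ok=(d>0)&(abs(z)<.05)
    def st(m): return (m.sum(),np.percentile(z[m],[10,50,90]).round(4) if m.sum() else None)
    print(n,"face between",st(ok&(abs(x)<.05)&(y<-.078)&(y>-.095)),"dial",st(ok&(np.hypot(x,y)<.045)),"low face",st(ok&(x<-.04)&(x>-.06)&(y<-.09)&(y>-.15)),
     "high face",st(ok&(x>.048)&(x<.058)&(y<-.09)&(y>-.15)))
    m=ok&(np.hypot(x-.014,y+.13)<.03)&(z>.01)&(im["pixels"].max(-1)<60); print(" knob",st(m),F[m][:,:2].mean(0),F[m][:,:2].min(0),F[m][:,:2].max(0))
    m=m&(z>np.percentile(z[m],50)); print(F[m].mean(0), P[m].mean(0))
```

```text
T face between (np.int64(200), array([-0.0097, -0.0048, -0.0002])) dial (np.int64(771), array([-0.0086, -0.004 ,  0.0006])) low face (np.int64(139), array([-0.0093, -0.0045, -0.0001])) high face (np.int64(68), array([-0.0091, -0.0042,  0.0002]))
 knob (np.int64(199), array([0.0186, 0.0246, 0.0292])) [ 0.01290522 -0.12541436] [-0.00939585 -0.1484103 ] [ 0.03886463 -0.1040249 ]
[ 0.01299328 -0.12553495  0.02762829] [ 0.54766505 -0.11950373  0.10122344]
w face between (np.int64(1224), array([-0.0059, -0.005 , -0.004 ])) dial (np.int64(4094), array([-0.0054, -0.0044, -0.0032])) low face (np.int64(723), array([-0.0057, -0.0047, -0.0038])) high face (np.int64(544), array([-0.0054, -0.0046, -0.0036]))
 knob (np.int64(1793), array([0.017 , 0.0243, 0.0253])) [ 0.01757574 -0.12854558] [-0.01041221 -0.15416094] [ 0.03855344 -0.10381251]
[ 0.01333597 -0.12907811  0.0249462 ] [ 0.54914676 -0.12311496  0.09907203]
S face between (np.int64(209), array([-0.0062, -0.0037, -0.001 ])) dial (np.int64(886), array([-0.0056, -0.003 , -0.    ])) low face (np.int64(145), array([-0.0061, -0.0035, -0.0008])) high face (np.int64(68), array([-0.0058, -0.0035, -0.0008]))
 knob (np.int64(239), array([0.0143, 0.0244, 0.0279])) [ 0.00973147 -0.12115203] [-0.01266636 -0.14973361] [ 0.03381492 -0.10240009]
[ 0.00979907 -0.12484609  0.02663607] [ 0.5454271  -0.1187165   0.09876705]
```

Emit:
{"api": "drive_tool", "payload": {
  "moves": [
    {"tx":0.05,"ty":0.0,"tz":-0.1,"yaw":0.1},
    {"tx":0.15,"ty":-0.02,"tz":-0.2,"yaw":0.2},
    {"tx":0.26,"ty":-0.02,"tz":-0.3,"yaw":0.3},
    {"tx":0.26,"ty":-0.02,"tz":-0.45,"yaw":0.4},
    {"tx":0.26,"ty":-0.02,"tz":-0.6,"yaw":0.5},
    {"tx":0.26,"ty":-0.02,"tz":-0.7,"yaw":0.55},
    {"tx":0.26,"ty":-0.02,"tz":-0.78,"yaw":0.55},
    {"tx":0.26,"ty":-0.02,"tz":-0.78,"yaw":0.55},
    {"tx":0.26,"ty":-0.02,"tz":-0.78,"yaw":0.55},
    {"tx":0.26,"ty":-0.02,"tz":-0.78,"yaw":0.55}
  ],
  "hand": -0.46
}}

```text
t: 10.47
ee_pos: [0.5553, -0.1212, 0.1718]
tcp_rot: [0.981, 0.194, 0.001, -0.0]
ft_force: [0.8, 0.3, 0.5]
opening: 0.73
finger_force: 0.0
```

Run:
```python
from h import *
o=telemetry.get_obs(); print(o["t"],o["ee_pos"],o["tcp_rot"],o["opening"])
w=optics.get_image("wrist")
hub=np.array([.5557,.0058,.0708])
print(angles(w,hub,1))
top=np.array([.5485,-.122,.099]); print("expected knob top px",proj(w,top[None],1))
import cv2
c=proj(w,top[None],1)[0].astype(int); g=(w["pixels"].max(-1)<50).astype(np.uint8)
x0,y0=max(c[0]-75,0),max(c[1]-75,0); sub=g[y0:y0+150,x0:x0+150]
n,l,st,ce=cv2.connectedComponentsWithStats(sub)
for i in range(1,n):
    if st[i,4]>200: print(st[i]+np.array([x0,y0,0,0,0]),ce[i]+[x0,y0])
np.save("w4.npy",w["pixels"])
```

```text
10.4667 [ 0.55526035 -0.12121681  0.17180533] [ 9.81078789e-01  1.93608154e-01  5.40264752e-04 -4.67580699e-06] 0.7296807765778849
('needle', np.float64(67.25), 'wedge', np.float64(-51.79))
expected knob top px [[309.94708 265.81027]]
[ 273  199   91   92 6217] [317.37686987 243.77078977]
```

Run:
```python
from h import *
w=optics.get_image("wrist")
a=np.linspace(0,2*np.pi,200)[:,None]
for top in ([.5485,-.122,.099],[.5485,-.119,.099],[.5485,-.125,.099],[.5525,-.122,.101]):
    top=np.array(top); ring=.025*(np.cos(a)*EX+np.sin(a)*EY)
    q=proj(w,np.r_[top+ring,top-.03*EZ+ring],1); print(top,q.min(0),q.max(0))
```

```text
[ 0.5485 -0.122   0.099 ] [270.1966  203.44841] [356.46725 292.63684]
[ 0.5485 -0.119   0.099 ] [265.68356 201.65152] [352.3176  291.04187]
[ 0.5485 -0.125   0.099 ] [274.7089  205.24597] [360.5953  294.22122]
[ 0.5525 -0.122   0.101 ] [272.1278  198.07227] [359.316   288.58017]
```

Emit:
{"api": "drive_tool", "payload": {
  "moves": [
    {"tx":0.0,"ty":-0.018,"tz":-0.08,"yaw":0.0},
    {"tx":0.0,"ty":-0.018,"tz":-0.16,"yaw":0.0},
    {"tx":0.0,"ty":-0.018,"tz":-0.22,"yaw":0.0},
    {"tx":0.0,"ty":-0.018,"tz":-0.27,"yaw":0.0},
    {"tx":0.0,"ty":-0.018,"tz":-0.3,"yaw":0.0},
    {"tx":0.0,"ty":-0.018,"tz":-0.3,"yaw":0.0},
    {"tx":0.0,"ty":-0.018,"tz":-0.3,"yaw":0.0}
  ],
  "hand": -0.46
}}

```text
t: 11.15
ee_pos: [0.5544, -0.125, 0.1112]
tcp_rot: [0.981, 0.194, 0.0, -0.0]
ft_force: [0.0, -0.4, 0.7]
opening: 0.731
finger_force: 0.0
```

Emit:
{"api": "drive_tool", "payload": {
  "moves": [
    {"tx":0.0,"ty":0.0,"tz":0.0,"yaw":0.0},
    {"tx":0.0,"ty":0.0,"tz":0.0,"yaw":0.0},
    {"tx":0.0,"ty":0.0,"tz":0.0,"yaw":0.0},
    {"tx":0.0,"ty":0.0,"tz":0.0,"yaw":0.0}
  ],
  "hand": 1,
  "grip_force": 20
}}

```text
t: 11.48
ee_pos: [0.5545, -0.1252, 0.1115]
tcp_rot: [0.981, 0.193, 0.0, 0.0]
ft_force: [0.1, -0.2, -0.4]
opening: 0.166
finger_force: 0.0
```

Run:
```python
from h import *
o=telemetry.get_obs(); print(o["opening"],o["finger_force"],o["ee_pos"])
T=optics.get_image("top"); w=optics.get_image("wrist"); S=optics.get_image("scene")
l=np.vstack([cv2.resize(x,(300,300),interpolation=cv2.INTER_CUBIC) for x in(T["pixels"][190:280,280:370],S["pixels"][160:260,290:390])])
r=cv2.resize(w["pixels"][0:480,120:520],(500,600))
cv2.imwrite("pics/v10.png",np.hstack([l,r])[...,::-1])
```

```text
0.16630029914077932 0.0 [ 0.5545245  -0.12518981  0.11146774]
```

View pics/v10.png

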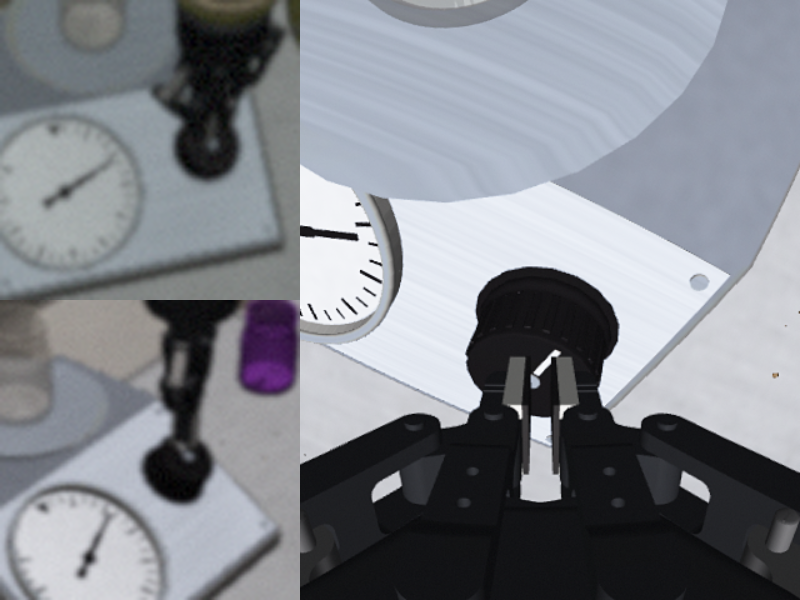

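Run:
```python
from h import *
import pickle
w0=pickle.load(open("w2.pkl","rb")); w1=pickle.load(open("a.pkl","rb"))[1]; w2=optics.get_image("wrist")
def dot(w,u,v):
    x=w["pixels"][v-9:v+10,u-9:u+10].astype(int); m=(x.min(-1)>110); ys,xs=np.nonzero(m); return [(a+u-9,b+v-9,x[b,a].tolist()) for a,b in zip(xs,ys)][:40]
r=[wray(w0,121,267),wray(w1,316,163.2),wray(w2,307.2,306.4)]
print(tri(r),tri(r[:2]),tri(r[1:]))
for w,(u,v) in ((w1,(316,163)),(w2,(307,306))):
    print([(a,b) for a,b,_ in dot(w,u,v)])
    # depth at pixel
    p=dot(w,u,v); c,d=wray(w,u,v); z=w["R"][2]@d; print("by depth",c+d*w["depth"][v,u]/z)
```

```text
(array([ 0.54786047, -0.12370803,  0.09968435]), [np.float64(0.0008), np.float64(0.0009), np.float64(0.0011)]) (array([ 0.54735758, -0.12306263,  0.09899621]), [np.float64(0.0006), np.float64(0.0006)]) (array([ 0.54828605, -0.12363478,  0.09969508]), [np.float64(0.0009), np.float64(0.0009)])
[(np.int64(316), np.int64(154)), (np.int64(317), np.int64(154)), (np.int64(318), np.int64(154)), (np.int64(316), np.int64(155)), (np.int64(317), np.int64(155)), (np.int64(318), np.int64(155)), (np.int64(316), np.int64(156)), (np.int64(317), np.int64(156)), (np.int64(318), np.int64(156)), (np.int64(316), np.int64(157)), (np.int64(317), np.int64(157)), (np.int64(318), np.int64(157)), (np.int64(316), np.int64(158)), (np.int64(317), np.int64(158)), (np.int64(314), np.int64(160)), (np.int64(315), np.int64(160)), (np.int64(316), np.int64(160)), (np.int64(317), np.int64(160)), (np.int64(313), np.int64(161)), (np.int64(314), np.int64(161)), (np.int64(315), np.int64(161)), (np.int64(316), np.int64(161)), (np.int64(317), np.int64(161)), (np.int64(318), np.int64(161)), (np.int64(319), np.int64(161)), (np.int64(312), np.int64(162)), (np.int64(313), np.int64(162)), (np.int64(314), np.int64(162)), (np.int64(315), np.int64(162)), (np.int64(316), np.int64(162)), (np.int64(317), np.int64(162)), (np.int64(318), np.int64(162)), (np.int64(319), np.int64(162)), (np.int64(312), np.int64(163)), (np.int64(313), np.int64(163)), (np.int64(314), np.int64(163)), (np.int64(315), np.int64(163)), (np.int64(316), np.int64(163)), (np.int64(317), np.int64(163)), (np.int64(318), np.int64(163))]
by depth [ 0.54813729 -0.12282045  0.09951167]
[]
by depth [ 0.56345164 -0.11880328  0.13308961]
```

Run:
```python
from h import *
w=optics.get_image("wrist")
print("cam",-w["R"].T@w["t"])
for u,v in((292,287),(292,290),(292,300),(292,320),(292,350),(298,370),(332,290),(332,320),(310,270),(310,240)):
    c,d=wray(w,u,v); print(u,v,(c+d*w["depth"][v,u]/(w["R"][2]@d)).round(4),w["pixels"][v,u])
```

```text
cam [ 0.61580087 -0.09918697  0.25221006]
292 287 [ 0.5558 -0.1144  0.102 ] [26 25 28]
292 290 [ 0.5543 -0.115   0.1015] [26 24 27]
292 300 [ 0.5572 -0.1148  0.1185] [19 20 22]
292 320 [ 0.5618 -0.1143  0.1443] [73 73 73]
292 350 [ 0.5629 -0.1149  0.1641] [20 19 22]
298 370 [ 0.5625 -0.1172  0.172 ] [13 14 16]
332 290 [ 0.563  -0.13    0.1072] [25 25 28]
332 320 [ 0.5668 -0.1263  0.1443] [91 92 90]
310 270 [ 0.5682 -0.1178  0.1086] [29 28 32]
310 240 [ 0.5771 -0.1142  0.0968] [20 17 20]
```

```bash
cat >> h.py <<'E'
def wcloud(w):
    v,u=np.mgrid[0:480,0:640]; K=w["K"]; q=np.stack([(u-K[0,2])/K[0,0],(v-K[1,2])/K[0,0]],-1)
    r=np.linalg.norm(q,axis=-1,keepdims=True); q=q/np.maximum(r,1e-9)*np.tan(np.minimum(r,1.4))
    return (np.concatenate([q,np.ones_like(r)],-1)*w["depth"][...,None]-w["t"])@w["R"]
E
python3 - <<'E'
from h import *
w=optics.get_image("wrist"); o=telemetry.get_obs(); print(o["opening"],o["ee_pos"],o["finger_force"])
P=wcloud(w); h=(P-np.array([.548,-.1233,.0995]))@EZ
m=(np.hypot(P[...,0]-.5545,P[...,1]+.125)<.02)&(h>.003)&(w["depth"]>0)
q=P[m]; print(m.sum(),np.percentile(q[:,2],[0,1,5,20]))
i=q[:,2].argsort()[:8]; print(q[i].round(4))
E
```

```text
0.002588366426414889 [ 0.55424122 -0.1251316   0.11098105] 0.0
17279 [0.11334515 0.11796424 0.12751236 0.15325634]
[[ 0.5629 -0.1183  0.1133]
 [ 0.5632 -0.119   0.1135]
 [ 0.5619 -0.1157  0.1136]
 [ 0.5649 -0.1231  0.1136]
 [ 0.5653 -0.1238  0.1138]
 [ 0.5621 -0.116   0.1138]
 [ 0.5626 -0.1171  0.1139]
 [ 0.5646 -0.1219  0.114 ]]
```

Emit:
{"api": "drive_tool", "payload": {
  "moves": [
    {"tx":0.0,"ty":0.0,"tz":0.05,"yaw":0.0},
    {"tx":-0.01,"ty":0.01,"tz":0.05,"yaw":0.0},
    {"tx":-0.01,"ty":0.01,"tz":0.05,"yaw":0.0},
    {"tx":-0.01,"ty":0.01,"tz":0.05,"yaw":0.0},
    {"tx":-0.01,"ty":0.01,"tz":0.05,"yaw":0.0},
    {"tx":-0.01,"ty":0.01,"tz":0.05,"yaw":0.0},
    {"tx":-0.01,"ty":0.01,"tz":0.05,"yaw":0.0},
    {"tx":-0.01,"ty":0.01,"tz":0.05,"yaw":0.0}
  ],
  "hand": -0.5
}}

```text
t: 12.45
ee_pos: [0.5522, -0.1231, 0.1208]
tcp_rot: [0.981, 0.193, -0.0, -0.0]
ft_force: [0.9, 0.9, -0.2]
opening: 0.756
finger_force: 0.0
```

Emit:
{"api": "drive_tool", "payload": {
  "moves": [
    {"tx":0.0,"ty":0.0,"tz":-0.05,"yaw":0.0},
    {"tx":0.0,"ty":0.0,"tz":-0.09,"yaw":0.0},
    {"tx":0.0,"ty":0.0,"tz":-0.12,"yaw":0.0},
    {"tx":0.0,"ty":0.0,"tz":-0.12,"yaw":0.0}
  ],
  "hand": -0.5
}}

```text
t: 12.78
ee_pos: [0.5509, -0.1229, 0.0946]
tcp_rot: [0.981, 0.193, -0.002, -0.001]
ft_force: [-0.5, -0.4, -0.4]
opening: 0.746
finger_force: 0.0
```

Run:
```python
from h import *
w=optics.get_image("wrist"); o=telemetry.get_obs(); print(o["opening"],o["ee_pos"],o["ft_force"])
P=wcloud(w); d=P-o["ee_pos"]; th=np.radians(22.3)
tx=d[...,0]*np.cos(th)+d[...,1]*np.sin(th); ty=-d[...,0]*np.sin(th)+d[...,1]*np.cos(th)
k=np.array([.548,-.1233,.0995]); h=(P-k+.03*EZ)@EZ
for s in(1,-1):
    m=(abs(tx)<.02)&(ty*s>.027)&(ty*s<.06)&(h>.004)&(w["depth"]>0)
    q=P[m]; i=q[:,2].argsort()[:400:50]; print(s,m.sum()); print(np.c_[q[i],tx[m][i],ty[m][i],h[m][i]].round(4))
```

```text
0.74784365131957 [ 0.55131485 -0.12291555  0.09550012] [-0.90554821 -0.12063433  0.13885555]
1 18046
[[ 5.466e-01 -6.040e-02  7.130e-02  1.940e-02  5.970e-02  7.600e-03]
 [ 5.308e-01 -9.620e-02  1.011e-01 -8.900e-03  3.250e-02  4.060e-02]
 [ 5.319e-01 -9.580e-02  1.032e-01 -7.700e-03  3.240e-02  4.190e-02]
 [ 5.476e-01 -8.470e-02  1.042e-01  1.100e-02  3.680e-02  3.510e-02]
 [ 5.344e-01 -9.420e-02  1.052e-01 -4.800e-03  3.300e-02  4.240e-02]
 [ 5.388e-01 -9.260e-02  1.063e-01 -1.000e-04  3.280e-02  4.110e-02]
 [ 5.309e-01 -9.610e-02  1.073e-01 -8.700e-03  3.250e-02  4.590e-02]
 [ 5.334e-01 -9.470e-02  1.082e-01 -5.900e-03  3.290e-02  4.550e-02]]
-1 18227
[[ 5.626e-01 -1.497e-01  7.940e-02  3.000e-04 -2.900e-02  4.700e-03]
 [ 5.745e-01 -1.437e-01  8.640e-02  1.360e-02 -2.800e-02  5.000e-03]
 [ 5.642e-01 -1.517e-01  1.002e-01  1.000e-03 -3.150e-02  2.190e-02]
 [ 5.526e-01 -1.567e-01  1.021e-01 -1.160e-02 -3.180e-02  2.920e-02]
 [ 5.731e-01 -1.481e-01  1.039e-01  1.060e-02 -3.160e-02  2.070e-02]
 [ 5.675e-01 -1.503e-01  1.050e-01  4.600e-03 -3.150e-02  2.440e-02]
 [ 5.759e-01 -1.529e-01  1.059e-01  1.140e-02 -3.710e-02  2.100e-02]
 [ 5.583e-01 -1.537e-01  1.068e-01 -5.200e-03 -3.110e-02  3.050e-02]]
```

Emit:
{"api": "drive_tool", "payload": {
  "moves": [
    {"tx":0.0,"ty":0.0,"tz":-0.03,"yaw":0.0},
    {"tx":0.0,"ty":0.0,"tz":-0.06,"yaw":0.0},
    {"tx":0.0,"ty":0.0,"tz":-0.06,"yaw":0.0}
  ],
  "hand": -0.5
}}

```text
t: 13.08
ee_pos: [0.5516, -0.123, 0.0836]
tcp_rot: [0.981, 0.193, -0.001, -0.0]
ft_force: [-1.2, 0.2, -0.6]
opening: 0.751
finger_force: 0.0
```

Emit:
{"api": "drive_tool", "payload": {
  "moves": [
    {"tx":0.0,"ty":0.0,"tz":0.0,"yaw":0.0},
    {"tx":0.0,"ty":0.0,"tz":0.0,"yaw":0.0},
    {"tx":0.0,"ty":0.0,"tz":0.0,"yaw":0.0},
    {"tx":0.0,"ty":0.0,"tz":0.0,"yaw":0.0}
  ],
  "hand": 1,
  "grip_force": 20
}}

```text
t: 13.42
ee_pos: [0.5524, -0.1241, 0.0853]
tcp_rot: [0.981, 0.193, 0.0, 0.001]
ft_force: [0.4, -3.9, -0.7]
opening: 0.584
finger_force: 20.9
```

Gripped (50 mm). Now turn clockwise through -45 degrees.

Emit:
{"api": "drive_tool", "payload": {
  "moves": [
    {"tx":0.0,"ty":0.0,"tz":0.0,"yaw":-0.12},
    {"tx":0.0,"ty":0.0,"tz":0.0,"yaw":-0.24},
    {"tx":0.0,"ty":0.0,"tz":0.0,"yaw":-0.36},
    {"tx":0.0,"ty":0.0,"tz":0.0,"yaw":-0.48},
    {"tx":0.0,"ty":0.0,"tz":0.0,"yaw":-0.48}
  ],
  "hand": 1
}}

```text
t: 13.83
ee_pos: [0.5525, -0.1231, 0.0855]
tcp_rot: [1.0, 0.004, 0.0, 0.0]
ft_force: [-0.9, -2.1, 2.4]
opening: 0.572
finger_force: 20.3
```

```bash
cat > m.py <<'E'
from h import *
hub=np.array([.5557,.0058,.0708])
o=telemetry.get_obs(); print(o["t"],o["ee_pos"].round(4),o["ft_force"].round(1),o["opening"].round(3),o["finger_force"])
for n,f in(("top",0),("scene",0),("wrist",1)): print(n,angles(optics.get_image(n),hub,f))
E
python3 m.py
```

```text
Traceback (most recent call last):
  File "m.py", line 3, in <module>
    o=telemetry.get_obs(); print(o["t"],o["ee_pos"].round(4),o["ft_force"].round(1),o["opening"].round(3),o["finger_force"])
                                                                                    ^^^^^^^^^^^^^^^^^^
AttributeError: 'float' object has no attribute 'round'
```

```bash
sed -i 's/o\["opening"\].round(3)/o["opening"]/' m.py; python3 m.py
```

```text
13.8333 [ 0.5525 -0.1231  0.0855] [-0.9 -2.1  2.4] 0.572151534545959 20.347837402950972
top ('needle', np.float64(64.23), 'wedge', np.float64(12.94))
scene ('needle', np.float64(69.35), 'wedge', np.float64(11.36))
wrist ('needle', np.float64(67.11), 'wedge', np.float64(-74.82))
```

Emit:
{"api": "drive_tool", "payload": {
  "moves": [
    {"tx":0.0,"ty":0.0,"tz":0.0,"yaw":-0.12},
    {"tx":0.0,"ty":0.0,"tz":0.0,"yaw":-0.24},
    {"tx":0.0,"ty":0.0,"tz":0.0,"yaw":-0.36},
    {"tx":0.0,"ty":0.0,"tz":0.0,"yaw":-0.48},
    {"tx":0.0,"ty":0.0,"tz":0.0,"yaw":-0.6},
    {"tx":0.0,"ty":0.0,"tz":0.0,"yaw":-0.6}
  ],
  "hand": 1
}}

```text
t: 14.48
ee_pos: [0.553, -0.1222, 0.0856]
tcp_rot: [0.974, -0.228, 0.001, -0.001]
ft_force: [-1.6, -1.1, 5.9]
opening: 0.569
finger_force: 41.2
```

Emit:
{"api": "drive_tool", "payload": {
  "moves": [
    {"tx":0.0,"ty":0.0,"tz":0.0,"yaw":0.0},
    {"tx":0.0,"ty":0.0,"tz":0.0,"yaw":0.0},
    {"tx":0.0,"ty":0.0,"tz":0.0,"yaw":0.0},
    {"tx":0.0,"ty":0.0,"tz":0.0,"yaw":0.0}
  ],
  "hand": -0.5
}}

```text
t: 14.82
ee_pos: [0.552, -0.1229, 0.0846]
tcp_rot: [0.974, -0.227, -0.0, -0.0]
ft_force: [0.2, -0.5, -0.4]
opening: 0.752
finger_force: 0.0
```

```bash
python3 m.py
```

```text
14.8167 [ 0.552  -0.1229  0.0846] [ 0.2 -0.5 -0.4] 0.7524304341185967 0.0
top ('needle', np.float64(64.45), 'wedge', np.float64(23.12))
scene ('needle', np.float64(69.25), 'wedge', np.float64(22.88))
wrist ('needle', np.float64(-126.75), 'wedge', np.float64(-98.94))
```

Emit:
{"api": "drive_tool", "payload": {
  "moves": [
    {"tx":0.0,"ty":0.0,"tz":0.0,"yaw":0.15},
    {"tx":0.0,"ty":0.0,"tz":0.0,"yaw":0.3},
    {"tx":0.0,"ty":0.0,"tz":0.0,"yaw":0.45},
    {"tx":0.0,"ty":0.0,"tz":0.0,"yaw":0.6},
    {"tx":0.0,"ty":0.0,"tz":0.0,"yaw":0.75},
    {"tx":0.0,"ty":0.0,"tz":0.0,"yaw":0.9},
    {"tx":0.0,"ty":0.0,"tz":0.0,"yaw":1.0},
    {"tx":0.0,"ty":0.0,"tz":0.0,"yaw":1.0}
  ],
  "hand": -0.5
}}

```text
t: 15.63
ee_pos: [0.5522, -0.1232, 0.0849]
tcp_rot: [0.986, 0.164, -0.0, -0.0]
ft_force: [0.1, 0.1, -0.4]
opening: 0.749
finger_force: 0.0
```

```bash
python3 m.py
```

```text
15.6333 [ 0.5522 -0.1232  0.0849] [ 0.1  0.1 -0.4] 0.7487921004623445 0.0
top ('needle', np.float64(64.33), 'wedge', np.float64(23.1))
scene ('needle', np.float64(69.32), 'wedge', np.float64(22.92))
wrist ('needle', np.float64(67.09), 'wedge', np.float64(-69.66))
```

Emit:
{"api": "drive_tool", "payload": {
  "moves": [
    {"tx":0.0,"ty":0.0,"tz":0.0,"yaw":0.0},
    {"tx":0.0,"ty":0.0,"tz":0.0,"yaw":0.0},
    {"tx":0.0,"ty":0.0,"tz":0.0,"yaw":0.0},
    {"tx":0.0,"ty":0.0,"tz":0.0,"yaw":0.0}
  ],
  "hand": 1
}}

```text
t: 16.12
ee_pos: [0.5526, -0.1239, 0.0855]
tcp_rot: [0.987, 0.162, 0.0, 0.001]
ft_force: [-1.7, -2.7, 4.4]
opening: 0.582
finger_force: 20.7
```

Emit:
{"api": "drive_tool", "payload": {
  "moves": [
    {"tx":0.0,"ty":0.0,"tz":0.0,"yaw":-0.12},
    {"tx":0.0,"ty":0.0,"tz":0.0,"yaw":-0.24},
    {"tx":0.0,"ty":0.0,"tz":0.0,"yaw":-0.36},
    {"tx":0.0,"ty":0.0,"tz":0.0,"yaw":-0.48},
    {"tx":0.0,"ty":0.0,"tz":0.0,"yaw":-0.6},
    {"tx":0.0,"ty":0.0,"tz":0.0,"yaw":-0.72},
    {"tx":0.0,"ty":0.0,"tz":0.0,"yaw":-0.84},
    {"tx":0.0,"ty":0.0,"tz":0.0,"yaw":-0.96},
    {"tx":0.0,"ty":0.0,"tz":0.0,"yaw":-1.0},
    {"tx":0.0,"ty":0.0,"tz":0.0,"yaw":-1.0}
  ],
  "hand": 1
}}

```text
t: 16.95
ee_pos: [0.553, -0.1222, 0.0857]
tcp_rot: [0.974, -0.228, 0.001, -0.001]
ft_force: [-2.0, -0.1, 6.5]
opening: 0.567
finger_force: 45.2
```

Emit:
{"api": "drive_tool", "payload": {
  "moves": [
    {"tx":0.0,"ty":0.0,"tz":0.0,"yaw":0.0},
    {"tx":0.0,"ty":0.0,"tz":0.0,"yaw":0.0},
    {"tx":0.0,"ty":0.0,"tz":0.0,"yaw":0.0},
    {"tx":0.0,"ty":0.0,"tz":0.0,"yaw":0.0}
  ],
  "hand": -0.5
}}

```text
t: 17.28
ee_pos: [0.5521, -0.1228, 0.0846]
tcp_rot: [0.974, -0.227, -0.0, -0.0]
ft_force: [0.2, -0.4, -0.1]
opening: 0.75
finger_force: 0.0
```

Emit:
{"api": "drive_tool", "payload": {
  "moves": [
    {"tx":0.0,"ty":0.0,"tz":0.0,"yaw":0.15},
    {"tx":0.0,"ty":0.0,"tz":0.0,"yaw":0.3},
    {"tx":0.0,"ty":0.0,"tz":0.0,"yaw":0.45},
    {"tx":0.0,"ty":0.0,"tz":0.0,"yaw":0.6},
    {"tx":0.0,"ty":0.0,"tz":0.0,"yaw":0.75},
    {"tx":0.0,"ty":0.0,"tz":0.0,"yaw":0.9},
    {"tx":0.0,"ty":0.0,"tz":0.0,"yaw":1.0},
    {"tx":0.0,"ty":0.0,"tz":0.0,"yaw":1.0}
  ],
  "hand": -0.5
}}

```text
t: 17.95
ee_pos: [0.5521, -0.1231, 0.0848]
tcp_rot: [0.986, 0.164, -0.0, -0.0]
ft_force: [-0.2, -0.8, -0.1]
opening: 0.748
finger_force: 0.0
```

```bash
python3 m.py
```

```text
17.95 [ 0.5521 -0.1231  0.0848] [-0.2 -0.8 -0.1] 0.7475199412357387 0.0
top ('needle', np.float64(64.42), 'wedge', np.float64(42.39))
scene ('needle', np.float64(69.5), 'wedge', np.float64(43.16))
wrist ('needle', np.float64(67.09), 'wedge', np.float64(-70.07))
```

Emit:
{"api": "drive_tool", "payload": {
  "moves": [
    {"tx":0.0,"ty":0.0,"tz":0.0,"yaw":0.0},
    {"tx":0.0,"ty":0.0,"tz":0.0,"yaw":0.0},
    {"tx":0.0,"ty":0.0,"tz":0.0,"yaw":0.0},
    {"tx":0.0,"ty":0.0,"tz":0.0,"yaw":0.0}
  ],
  "hand": 1
}}

```text
t: 18.43
ee_pos: [0.5525, -0.1239, 0.0855]
tcp_rot: [0.987, 0.162, 0.0, 0.001]
ft_force: [-1.0, -2.4, 3.9]
opening: 0.583
finger_force: 20.6
```

Emit:
{"api": "drive_tool", "payload": {
  "moves": [
    {"tx":0.0,"ty":0.0,"tz":0.0,"yaw":-0.12},
    {"tx":0.0,"ty":0.0,"tz":0.0,"yaw":-0.24},
    {"tx":0.0,"ty":0.0,"tz":0.0,"yaw":-0.36},
    {"tx":0.0,"ty":0.0,"tz":0.0,"yaw":-0.48},
    {"tx":0.0,"ty":0.0,"tz":0.0,"yaw":-0.6},
    {"tx":0.0,"ty":0.0,"tz":0.0,"yaw":-0.72},
    {"tx":0.0,"ty":0.0,"tz":0.0,"yaw":-0.8},
    {"tx":0.0,"ty":0.0,"tz":0.0,"yaw":-0.8}
  ],
  "hand": 1
}}

```text
t: 19.1
ee_pos: [0.5529, -0.1226, 0.0854]
tcp_rot: [0.988, -0.152, 0.001, -0.0]
ft_force: [0.3, -1.0, 2.6]
opening: 0.568
finger_force: 28.9
```

Emit:
{"api": "drive_tool", "payload": {
  "moves": [
    {"tx":0.0,"ty":0.0,"tz":0.0,"yaw":0.0},
    {"tx":0.0,"ty":0.0,"tz":0.0,"yaw":0.0},
    {"tx":0.0,"ty":0.0,"tz":0.0,"yaw":0.0},
    {"tx":0.0,"ty":0.0,"tz":0.0,"yaw":0.0}
  ],
  "hand": -0.5
}}

```text
t: 19.43
ee_pos: [0.5519, -0.1229, 0.0846]
tcp_rot: [0.989, -0.15, -0.0, -0.0]
ft_force: [-0.4, 0.6, 0.7]
opening: 0.752
finger_force: 0.0
```

Emit:
{"api": "drive_tool", "payload": {
  "moves": [
    {"tx":0.0,"ty":0.0,"tz":0.0,"yaw":0.15},
    {"tx":0.0,"ty":0.0,"tz":0.0,"yaw":0.3},
    {"tx":0.0,"ty":0.0,"tz":0.0,"yaw":0.45},
    {"tx":0.0,"ty":0.0,"tz":0.0,"yaw":0.6},
    {"tx":0.0,"ty":0.0,"tz":0.0,"yaw":0.6},
    {"tx":0.0,"ty":0.0,"tz":0.0,"yaw":0.6}
  ],
  "hand": -0.5
}}

```text
t: 19.93
ee_pos: [0.5521, -0.1231, 0.0848]
tcp_rot: [0.997, 0.083, -0.0, -0.0]
ft_force: [-0.6, -0.6, -0.2]
opening: 0.753
finger_force: 0.0
```

```bash
cat >> m.py <<'E'
for n in("top","scene"):
    im=optics.get_image(n); a,r,g=polar(im,hub,0)
    sel=(a>=40)&(a<=90)
    for lo,hi in((30,42),(52,58)): print(n,lo,dict(zip(a[sel][::4].astype(int).tolist(),g[(r>=lo)&(r<=hi)].mean(0)[sel][::4].astype(int).tolist())))
E
python3 m.py
```

```text
19.9333 [ 0.5521 -0.1231  0.0848] [-0.6 -0.6 -0.2] 0.7534942546416221 0.0
top ('needle', np.float64(64.37), 'wedge', np.float64(56.19))
scene ('needle', np.float64(69.27), 'wedge', np.float64(58.35))
wrist ('needle', np.float64(67.07), 'wedge', np.float64(-83.23))
top 30 {40: 173, 42: 173, 44: 174, 46: 174, 48: 173, 50: 171, 52: 169, 54: 166, 56: 160, 58: 151, 59: 141, 62: 131, 64: 126, 66: 128, 68: 136, 70: 147, 72: 156, 74: 163, 76: 167, 78: 170, 80: 171, 82: 171, 84: 171, 86: 171, 88: 170, 90: 170}
top 52 {40: 170, 42: 171, 44: 171, 46: 168, 48: 164, 50: 151, 52: 133, 54: 117, 56: 110, 58: 117, 59: 130, 62: 139, 64: 143, 66: 144, 68: 149, 70: 156, 72: 158, 74: 156, 76: 154, 78: 156, 80: 158, 82: 156, 84: 150, 86: 144, 88: 148, 90: 155}
scene 30 {40: 213, 42: 213, 44: 213, 46: 213, 48: 213, 50: 213, 52: 212, 54: 212, 56: 210, 58: 208, 59: 205, 62: 197, 64: 181, 66: 160, 68: 145, 70: 142, 72: 155, 74: 174, 76: 191, 78: 202, 80: 208, 82: 210, 84: 211, 86: 210, 88: 210, 90: 210}
scene 52 {40: 203, 42: 202, 44: 202, 46: 203, 48: 201, 50: 197, 52: 181, 54: 157, 56: 129, 58: 119, 59: 126, 62: 147, 64: 170, 66: 177, 68: 174, 70: 174, 72: 182, 74: 192, 76: 193, 78: 190, 80: 188, 82: 190, 84: 189, 86: 180, 88: 165, 90: 163}
```

Emit:
{"api": "drive_tool", "payload": {
  "moves": [
    {"tx":0.0,"ty":0.0,"tz":0.0,"yaw":0.0},
    {"tx":0.0,"ty":0.0,"tz":0.0,"yaw":0.0},
    {"tx":0.0,"ty":0.0,"tz":0.0,"yaw":0.0},
    {"tx":0.0,"ty":0.0,"tz":0.0,"yaw":0.0}
  ],
  "hand": 1
}}

```text
t: 20.52
ee_pos: [0.5524, -0.1236, 0.0854]
tcp_rot: [0.996, 0.084, 0.0, 0.0]
ft_force: [-1.7, -0.8, 4.5]
opening: 0.573
finger_force: 20.6
```

Emit:
{"api": "drive_tool", "payload": {
  "moves": [
    {"tx":0.0,"ty":0.0,"tz":0.0,"yaw":-0.1},
    {"tx":0.0,"ty":0.0,"tz":0.0,"yaw":-0.2},
    {"tx":0.0,"ty":0.0,"tz":0.0,"yaw":-0.3},
    {"tx":0.0,"ty":0.0,"tz":0.0,"yaw":-0.38},
    {"tx":0.0,"ty":0.0,"tz":0.0,"yaw":-0.38},
    {"tx":0.0,"ty":0.0,"tz":0.0,"yaw":-0.38}
  ],
  "hand": 1
}}

```text
t: 21.02
ee_pos: [0.5528, -0.123, 0.0852]
tcp_rot: [0.998, -0.063, 0.001, 0.0]
ft_force: [0.8, -1.7, 3.1]
opening: 0.57
finger_force: 21.5
```

Emit:
{"api": "drive_tool", "payload": {
  "moves": [
    {"tx":0.0,"ty":0.0,"tz":0.0,"yaw":0.0},
    {"tx":0.0,"ty":0.0,"tz":0.0,"yaw":0.0},
    {"tx":0.0,"ty":0.0,"tz":0.0,"yaw":0.0},
    {"tx":0.0,"ty":0.0,"tz":0.0,"yaw":0.0}
  ],
  "hand": -0.5
}}

```text
t: 21.35
ee_pos: [0.552, -0.1229, 0.0847]
tcp_rot: [0.998, -0.064, -0.0, -0.0]
ft_force: [0.7, -0.0, 0.1]
opening: 0.746
finger_force: 0.0
```

Emit:
{"api": "drive_tool", "payload": {
  "moves": [
    {"tx":0.0,"ty":0.0,"tz":0.0,"yaw":0.15},
    {"tx":0.0,"ty":0.0,"tz":0.0,"yaw":0.3},
    {"tx":0.0,"ty":0.0,"tz":0.0,"yaw":0.45},
    {"tx":0.0,"ty":0.0,"tz":0.0,"yaw":0.6},
    {"tx":0.0,"ty":0.0,"tz":0.0,"yaw":0.7},
    {"tx":0.0,"ty":0.0,"tz":0.0,"yaw":0.7}
  ],
  "hand": -0.5
}}

```text
t: 21.85
ee_pos: [0.5521, -0.1231, 0.0848]
tcp_rot: [0.978, 0.211, -0.0, -0.0]
ft_force: [0.9, -0.7, 0.2]
opening: 0.748
finger_force: 0.0
```

```bash
cat > m2.py <<'E'
from h import *
hub=np.array([.5557,.0058,.0708])
o=telemetry.get_obs(); print(o["t"],o["ee_pos"].round(4),o["opening"],o["finger_force"])
def line(im,f,H,rs):   # dark centroid angle per radius, near 50..85 deg
    a,r,g=polar(im,H,f); s=(a>45)&(a<88); out=[]
    for R in rs:
        p=255-g[np.abs(r-R)<=1].mean(0)[s]; p=np.convolve(p,np.ones(5)/5,"same"); i=p[6:-6].argmax()+6
        k=np.arange(max(i-16,0),min(i+17,len(p))); wt=np.clip(p[k]-np.percentile(p[k],30),0,None)
        out.append((a[s][k]*wt).sum()/wt.sum())
    return np.array(out)
for n,f in(("top",0),("scene",0),("wrist",1)):
    im=optics.get_image(n)
    rn=np.array([26,30,34,38,42,45]); rw=np.array([53,55,57])
    an=line(im,f,hub,rn); aw=line(im,f,hub,rw); awc=line(im,f,hub-.004*EZ,rw)
    c=np.polyfit(rn,rn*np.sin(np.radians(an-67)),1)
    print(n,an.round(1),aw.round(1),awc.round(1),"wedge-needle mm @needle plane",(rw*np.sin(np.radians(aw-67))-np.polyval(c,rw)).round(2),"card 4mm below",(rw*np.sin(np.radians(awc-67))-np.polyval(c,rw)).round(2))
E
python3 m2.py
```

```text
21.85 [ 0.5521 -0.1231  0.0848] 0.7483053937156141 0.0
top [63.3 64.2 64.3 64.9 65.8 65.7] [64.  64.  64.1] [64.1 63.9 64. ] wedge-needle mm @needle plane [-2.04 -2.27 -2.31] card 4mm below [-1.97 -2.32 -2.39]
scene [69.3 69.2 69.5 69.5 69.3 68.6] [65.9 65.8 66. ] [67.5 67.  66.7] wedge-needle mm @needle plane [-2.76 -2.94 -2.86] card 4mm below [-1.29 -1.79 -2.17]
wrist [66.  66.8 67.  67.3 67.4 67.5] [62.3 63.  64. ] [66.5 72.3 84.8] wedge-needle mm @needle plane [-5.11 -4.72 -3.99] card 4mm below [-1.28  4.24 16.47]
```

Emit:
{"api": "drive_tool", "payload": {
  "moves": [
    {"tx":0.0,"ty":0.0,"tz":0.0,"yaw":-0.15},
    {"tx":0.0,"ty":0.0,"tz":0.0,"yaw":-0.3},
    {"tx":0.0,"ty":0.0,"tz":0.0,"yaw":-0.45},
    {"tx":0.0,"ty":0.0,"tz":0.0,"yaw":-0.45}
  ],
  "hand": -0.5
}}

```text
t: 22.33
ee_pos: [0.5523, -0.123, 0.085]
tcp_rot: [1.0, 0.03, 0.0, 0.0]
ft_force: [-0.1, -0.2, 0.1]
opening: 0.751
finger_force: 0.0
```

Emit:
{"api": "drive_tool", "payload": {
  "moves": [
    {"tx":0.0,"ty":0.0,"tz":0.0,"yaw":0.0},
    {"tx":0.0,"ty":0.0,"tz":0.0,"yaw":0.0},
    {"tx":0.0,"ty":0.0,"tz":0.0,"yaw":0.0},
    {"tx":0.0,"ty":0.0,"tz":0.0,"yaw":0.0}
  ],
  "hand": 1
}}

```text
t: 22.67
ee_pos: [0.5523, -0.1234, 0.0854]
tcp_rot: [0.999, 0.034, 0.0, 0.0]
ft_force: [-2.5, -1.5, 4.6]
opening: 0.573
finger_force: 20.7
```

Emit:
{"api": "drive_tool", "payload": {
  "moves": [
    {"tx":0.0,"ty":0.0,"tz":0.0,"yaw":-0.06},
    {"tx":0.0,"ty":0.0,"tz":0.0,"yaw":-0.12},
    {"tx":0.0,"ty":0.0,"tz":0.0,"yaw":-0.12},
    {"tx":0.0,"ty":0.0,"tz":0.0,"yaw":-0.12}
  ],
  "hand": 1
}}

```text
t: 23.0
ee_pos: [0.5525, -0.1231, 0.0851]
tcp_rot: [1.0, -0.012, 0.0, -0.0]
ft_force: [0.4, -1.4, 3.3]
opening: 0.572
finger_force: 20.8
```

Emit:
{"api": "drive_tool", "payload": {
  "moves": [
    {"tx":0.0,"ty":0.0,"tz":0.0,"yaw":0.0},
    {"tx":0.0,"ty":0.0,"tz":0.0,"yaw":0.0},
    {"tx":0.0,"ty":0.0,"tz":0.0,"yaw":0.0},
    {"tx":0.0,"ty":0.0,"tz":0.0,"yaw":0.0}
  ],
  "hand": -0.5
}}

```text
t: 23.33
ee_pos: [0.5521, -0.123, 0.0847]
tcp_rot: [1.0, -0.013, -0.0, -0.0]
ft_force: [0.4, 0.7, 0.2]
opening: 0.75
finger_force: 0.0
```

```bash
python3 m2.py
```

```text
23.3333 [ 0.5521 -0.123   0.0847] 0.7502468356920429 0.0
top [63.9 64.3 64.2 65.  65.5 65.8] [66.2 66.2 66.2] [66.1 66.2 66.1] wedge-needle mm @needle plane [ 0.1   0.05 -0.1 ] card 4mm below [-0.01 -0.   -0.13]
scene [69.2 69.3 69.5 69.5 69.5 69.2] [68.4 68.8 69.3] [69.1 69.1 69.2] wedge-needle mm @needle plane [-0.84 -0.53 -0.05] card 4mm below [-0.2  -0.29 -0.17]
wrist [66.  66.8 67.1 67.3 67.5 67.6] [64.9 65.1 81.8] [75.3 56.2 56. ] wedge-needle mm @needle plane [-2.85 -2.85 13.47] card 4mm below [  6.72 -11.28 -11.98]
```

Emit:
{"api": "drive_tool", "payload": {
  "moves": [
    {"tx":0.0,"ty":0.0,"tz":0.1,"yaw":0.0},
    {"tx":0.0,"ty":0.0,"tz":0.25,"yaw":0.0},
    {"tx":0.0,"ty":0.0,"tz":0.4,"yaw":0.0},
    {"tx":-0.1,"ty":0.0,"tz":0.6,"yaw":0.0},
    {"tx":-0.2,"ty":0.0,"tz":0.8,"yaw":0.0},
    {"tx":-0.26,"ty":0.1,"tz":1.0,"yaw":0.0},
    {"tx":-0.26,"ty":0.2,"tz":1.0,"yaw":0.0},
    {"tx":-0.26,"ty":0.2,"tz":1.0,"yaw":0.0},
    {"tx":-0.26,"ty":0.2,"tz":1.0,"yaw":0.0}
  ],
  "hand": -0.5
}}

```text
t: 24.23
ee_pos: [0.5006, -0.0816, 0.2862]
tcp_rot: [1.0, -0.012, 0.001, 0.0]
ft_force: [0.7, -0.9, -0.7]
opening: 0.747
finger_force: 0.0
```

```bash
python3 m2.py
```

```text
24.2333 [ 0.5006 -0.0816  0.2862] 0.746909064560541 0.0
top [63.3 64.2 64.5 65.  65.5 65.8] [66.2 66.2 66.1] [66.1 66.1 66.1] wedge-needle mm @needle plane [ 0.03 -0.13 -0.29] card 4mm below [-0.05 -0.16 -0.32]
scene [69.1 69.4 69.5 69.6 69.4 69.2] [68.5 68.8 69.4] [69.2 69.2 69.2] wedge-needle mm @needle plane [-0.79 -0.55 -0.01] card 4mm below [-0.12 -0.21 -0.15]
wrist [67.2 67.6 67.7 67.8 67.8 67.9] [66.2 66.3 66.3] [68.2 68.2 69.1] wedge-needle mm @needle plane [-1.71 -1.75 -1.83] card 4mm below [0.11 0.05 0.95]
```

```bash
python3 -c "
from h import *
print(ticket.finish_job())"
```

```text
the job is handed in; nothing more can be done
None
```

The jar stands upright and released on the middle of the pan, and the zero mark is about 0.5 mm from the needle's tip by my camera readings (at worst under 2 mm, limit 3 mm). The job is handed in, with no verdict shown.

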